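# Load the bench charger and set its dial

## Robot

A 7-joint arm with a two-finger parallel gripper is mounted at the origin on a cart in front of the work surface, level with it; the furniture and walls round the work are solid. World frame = base frame: x ahead of the robot, y to its left, z up, the work surface at z = 0. Lengths are in mm, angles in rad, forces in N, time in s.
With the tool pointing down it reaches from about 400 to 850 mm from the base axis. Payload 4.5 kg.
Tool frame: the origin (TCP) lies at the very end of the fingers, on their centre line; the grasp point (between the pads) lies 19 mm behind it; z points along the fingers, x is the direction in which the jaws open and shut, and the axes are right-handed (so a half turn about z gives the same grasp; the last joint's range is limited). The gripper opens to 85 mm and grips with 20 to 120 N. Pads are 22 mm wide; open, the fingers measure 114 mm over their backs; the gripper's body (76 mm by 85 mm) begins 54 mm behind the grasp point. The pads swing forward as they close: fully open they stand 13 mm farther back than shut.
Start: joints at [1.234, 0.689, -0.195, 1.565, 0.157, 0.902, -0.215], TCP at [226.506, -582.537, 231.317] pointing down, gripper open.
Joint ranges: [-3.01, 3.01], [-0.46, 2.08], [-1.47, 1.51], [0.13, 2.56], [-1, 4.14], [0.04, 2.09], [-2.66, 2.66]. Speed limits (rad/s): [2.57, 2.57, 3.14, 3.14, 3.14, 3.14, 3.14].

## Interface

Orientations are given as a 3x3 rotation matrix whose columns are the frame's x, y, z axes.
In Python, from plant import get_obs, snapshot, get_calibration, workorder gives the robot as it stands. The module is installed in compiled form; this text tells all that it offers.
- The arm moves only by the tool servo_tool, never from a script. Its argument "targets" is a list of rows, each a list of 4 numbers: the shift along the world's x, y, z in units of 25 mm (1.0 is 25 mm), then the turn about the world's z in units of 8 degrees (1.0 is 8 degrees). In form: [[tx, ty, tz, yaw], ...]. A call has 1 to 5 rows; each row shifts and turns the pose as measured when the row begins; what a row does not reach is not made up. A row lasts 1/8 s, in which the tool goes at most 62.5 mm and 10.7 degrees, less where a joint would pass 70% of its speed; a pose out of reach is approached as far as the arm can. A call is refused whole if a number of a shift passes 1 or a number of a turn 1, either way. A call with a gripper value outside its range is refused whole. "fingers" is the opening, from 0 (shut) to 1 (fully open), set as the call begins (left out, the last holds). The fingers move at their own pace and stop on an object; "force" is the grip in N (left out, the last holds). Time passes only in rows, so rows that do not move let the fingers close. It gives the time, the measured TCP pose, the force and the opening at its end, in the units of the state.
- get_obs(): the state, without advancing time (a new reading comes with each control period).
- snapshot(name): name is "scene" or "top"; returns (picture, depth): 420x560x3 uint8, red, green, blue; 420x560 float32, mm along the optical axis (not along the pixel's ray), 0 where there is no reading.
- get_calibration(name): a dict with "intrinsics" (3x3 intrinsics, pixels), "pose" (4x4, takes a point from camera to world coordinates). Camera axes: x right, y up, looking along -z (the intrinsics and any distortion apply to the point x, -y, -z); pixel columns grow to the right and rows downward; lengths in mm; the calibration is good to about 2 mm. A picture is of the moment at which its call begins. get_calibration takes no time and is no camera call.
- workorder.finish_job(): hands the job in, once; it reports no verdict.
The state is a dict: "clock": time; "q": joint angles; "joint_vel": joint speeds; "tau": joint torques, N m; "eef_pos": TCP position; "orientation": TCP orientation; "ft_force": force on the tool from outside, world axes, zero at the start; "ft_torque": the same for the moment, N m; "finger_gap": opening from 0.0 (shut) to 1.0 (fully open).
Only numpy, scipy, OpenCV 4.12 (cv2) and the standard library are available. Lean on these libraries where they do the work, as an engineer would, in place of code of your own. Each camera call takes 0.05 s, during which the arm holds its last target.

## Task

Load the loose battery cell into the bench charger: press its flat end against the spring contact, lower the button end past the retaining lip and let the spring push it home under the lip, lying level on the saddles. Then turn the charger's dial to setting 4, that is four clicks clockwise from the off mark at its anticlockwise end, and let go, leaving the jar of screws, the small carton, the wrench and the scrubbing brush where they are.

Things in the scene. Friction and masses are not known exactly. Their poses are not given: they have to be found in the camera images.
- charger: bench charger fixed to the bench: black case 220 (x) x 250 (y) x 30 mm high, cell bay at its far side, dial at its near side. Origin under the centre of the case; at yaw 0 x points away from the robot, y left, z up. In its frame (mm): bay axis along y at x = 65, z = 58; dial axis upright at x = -55, y = 0. Spring end block of the bay at y -124 to -100, up to z = 84.
- bay (a point): where the cell's centre is when fully home: charger frame (65, 2, 58) mm, axes as the charger's. The cell then lies along y, button to +y, on two V saddles (12 mm wide in y, at charger y = -42 and 48, reaching 23 mm to either side of the axis). Between the saddles the deck is free, 28 mm below this point.
- lip (a point): middle of the edge of the retaining lip, charger frame (65, 64, 78) mm: a 3 mm thick, 44 mm wide tongue (z 76.5 to 79.5) that reaches from here to the +y end over the fixed contact, whose brass face is 8 mm behind this edge, at y = 72. Nothing behind the lip is higher than it. The cell's button end must lie under it.
- spring_face (a point): centre of the brass face of the spring contact, on the bay axis; the plate is 32 mm wide (x) and reaches from 22 mm below to 44 mm above this point. At rest the face is at charger y = -58; it slides to -y.
- spring_contact (a joint): how far the spring contact is pressed in towards -y (m): 0 at rest, 0.028 at its stop. Needs 3 N to start and 0.25 N more per mm. About 0.010 with the cell home; the button end clears the lip when it is pressed more than 0.018.
- cell_center (a point): centre of the loose battery cell, which lies on the bench: plain grey cylinder of 32 mm diameter, 140 mm long over all including the button, 0.28 kg nominal. Its y axis runs along the cell towards the button end; the cell may be rolled about that axis.
- cell_button (a point): tip of the cell's button (a steel nub 13 mm across, 4 mm high) 70 mm from the centre; a dark ring runs round the body near this end.
- cell_flat (a point): middle of the cell's flat end, 70 mm from the centre.
- dial (a joint): dial angle (rad), growing clockwise seen from above. Seven detents 30 degrees apart: 0 is off (pointer to the charger's +y, at the longer raised bar, by the end stop), setting n at n x 0.5236, 6 at the other stop. Setting 4 is 2.094. A sprung detent (about 0.11 N m) pulls it into the nearest setting and holds it there. It starts at off, 1 or 2.
- dial_grip (a point): on the dial's axis, 64 mm above the bench, where to grip: an upright bar 16 mm thick, from 32 mm behind the axis to 34 mm ahead (its point), from 41 mm (top of the round disc, 72 mm across) to 80 mm above the bench. x axis along the bar towards its pointed end, which shows the setting and carries a white line; z up. White raised bars round the disc mark the settings.
- screw_jar_2: bystander: clear jar of screws with pale lid, 69 x 67 x 81 mm, stands on its origin
- adjustable_wrench: bystander: adjustable wrench 47 x 196 x 12 mm, lies on the bench, origin under its centre
- screw_box_1: bystander: small carton 55 x 85 x 45 mm, origin under its centre
- scrub_brush: bystander: scrubbing brush 74 x 259 x 76 mm, origin under its centre

How it is judged (in metres and radians):
On the way, in this order (a step that is already met when the one before it is completed fails the run):
1. the cell lies home in the charger: flat end on the spring contact, button under the lip (distance between cell_center and bay below 0.005 m and y of cell_button in the frame of charger above 0.069 m and z of each of cell_button, cell_flat in the frame of charger below 0.062 m and value of joint spring_contact above 0.006 m), for 0.2 s.
2. the dial is at setting 4 (value of joint dial between 1.974 and 2.214 rad), for 0.2 s.
At the end, for the whole second after the job is handed in: The cell lies home in the charger: its centre within 5 mm of the bay point, its button beyond y = 69 mm in the charger's frame (under the lip), both ends' centres below z = 62 mm, the spring contact pressed in more than 6 mm; the dial rests at setting 4 (2.094 rad, within 0.12) (all of step 1 and all of step 2 and velocity of joint dial between -0.1 and 0.1 rad/s); the robot touches nothing.
It fails at once if the jar, the carton, the wrench or the brush is pushed more than 30 mm (distance of any of screw_jar_2, adjustable_wrench, screw_box_1, scrub_brush from where it was at the start of the episode above 0.03 m).
It also fails if it takes over 54 s, if anything falls off the work surface, if the arm or the gripper's body presses on something with over 40 N, if the wrist force passes 120 N, or if a joint passes its speed limit or range.

## Working session

There is one attempt and no reset: what is moved stays moved. The work goes in short steps, Python scripts to look and compute and a tool call to move; the robot and the scene stay as the last step left them, time stands still between calls to the robot, and variables do not carry over. Pictures are saved under pics/ and viewed, and the job is handed in when it is done.

Besides the shell and the picture viewer there is one more tool, called after ">>>" as name(argument=value, ...), one argument or row to a line, values as JSON. servo_tool: Moves the arm, as the interface text tells. Its arguments: {"type":"object","properties":{"targets":{"type":"array","items":{"type":"array","items":{"type":"number"}}},"fingers":{"type":"number"},"force":{"type":"number"}},"required":["targets"]}

```bash
mkdir -p pics; cat > h.py <<'E'
import numpy as np,cv2
from plant import get_obs,snapshot,get_calibration
def snap(n,f):
    p,d=snapshot(n); cv2.imwrite(f'pics/{f}.png',p[:,:,::-1]); np.savez(f'pics/{f}.npz',p=p,d=d); return p,d
def load(f):
    z=np.load(f'pics/{f}.npz'); return z['p'],z['d']
def pts(n,d):
    c=get_calibration(n);K=np.array(c['intrinsics']);T=np.array(c['pose'])
    v,u=np.mgrid[:d.shape[0],:d.shape[1]]
    x=(u-K[0,2])/K[0,0]*d; y=(v-K[1,2])/K[1,1]*d
    P=np.stack([x,-y,-d,np.ones_like(d)],-1)
    return (P@T.T)[...,:3]
def ray(n,u,v,z):
    c=get_calibration(n);K=np.array(c['intrinsics']);T=np.array(c['pose'])
    r=T[:3,:3]@np.array([(u-K[0,2])/K[0,0],-(v-K[1,2])/K[1,1],-1]);o=T[:3,3]
    return o+r*(z-o[2])/r[2]
E
python3 - <<'E'
from h import *
for n in ['scene','top']:
    snap(n,n+'0'); c=get_calibration(n); print(c)
o=get_obs();print(o)
E
```

```text
{'intrinsics': array([[445.07162378,   0.        , 279.4445183 ],
       [  0.        , 445.07162378, 211.31773212],
       [  0.        ,   0.        ,   1.        ]]), 'pose': array([[ 4.53378877e-01,  3.85906394e-01, -8.03444988e-01,
        -6.55850171e+02],
       [-8.91275791e-01,  2.05048110e-01, -4.04453628e-01,
        -5.57763823e+02],
       [ 8.66363543e-03,  8.99461799e-01,  4.36913508e-01,
         7.24023018e+02],
       [ 0.00000000e+00,  0.00000000e+00,  0.00000000e+00,
         1.00000000e+00]])}
{'intrinsics': array([[536.91802391,   0.        , 279.82164043],
       [  0.        , 536.91802391, 209.88374841],
       [  0.        ,   0.        ,   1.        ]]), 'pose': array([[ 1.30208441e-01,  7.73577790e-01, -6.20179946e-01,
        -4.92381329e+02],
       [-9.91485503e-01,  1.00642965e-01, -8.26286308e-02,
        -9.26152172e+01],
       [-1.50292521e-03,  6.25658371e-01,  7.80095728e-01,
         1.32273953e+03],
       [ 0.00000000e+00,  0.00000000e+00,  0.00000000e+00,
         1.00000000e+00]])}
{'clock': 0.1, 'q': array([ 1.23380703,  0.68986497, -0.19453017,  1.56623288,  0.15730883,
        0.90252458, -0.21508511]), 'joint_vel': array([ 2.46469762e-05, -1.32439203e-03,  1.09308592e-03, -2.36709632e-03,
        4.82366328e-04, -1.10971060e-03,  1.82632531e-03]), 'tau': array([-3.33584816e-03, -5.40599155e+01, -1.27134193e+00, -1.58985579e+01,
        9.43246821e-03,  4.35740178e-03,  1.76169027e-05]), 'eef_pos': array([ 226.21847793, -581.99937017,  230.58835232]), 'orientation': array([[ 3.62447163e-01, -9.32004050e-01, -7.10025823e-04],
       [-9.32002891e-01, -3.62447836e-01,  1.47536407e-03],
       [-1.63239262e-03,  1.27004597e-04, -9.99998660e-01]]), 'ft_force': array([-0.5219543 , -0.15852017, -0.16002694]), 'ft_torque': array([0.03401394, 0.03471137, 0.05479773]), 'finger_gap': 1.001615165867536}
```

View pics/scene0.png

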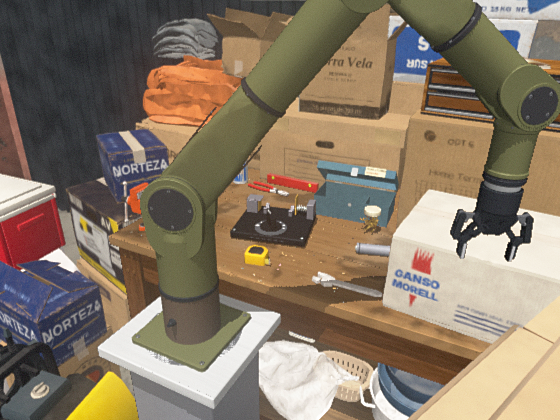

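View pics/top0.png

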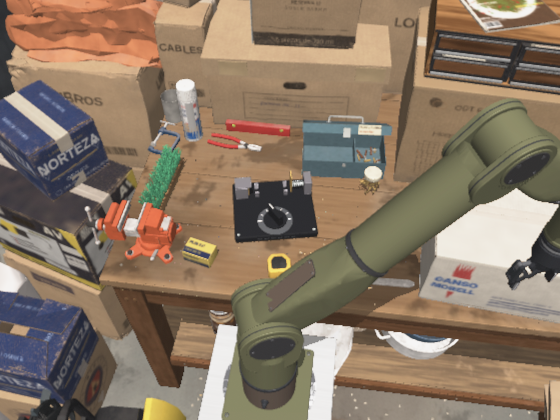

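Top view: charger at about (275,208), spring side right; jar (372,180); carton (200,250); brush (162,180). In the scene view the cell is at about (373,249), and the wrench at (345,285). The arm hides the cell in the top view. I'll enlarge and measure.

```bash
python3 - <<'E'
from h import *
p,d=load('scene0'); 
cv2.imwrite('pics/s0z.png',cv2.resize(p[170:310,225:425,::-1],None,fx=4,fy=4,interpolation=cv2.INTER_CUBIC)[:600,:800])
P=pts('scene',d)
for u,v in [(360,248),(375,249),(390,251),(262,225),(245,236),(372,212),(320,280),(350,285),(395,240),(420,250)]:print((u,v),P[v,u].round())
p,d=load('top0'); P=pts('top',d)
cv2.imwrite('pics/t0z.png',cv2.resize(p[150:300,140:340,::-1],None,fx=4,fy=4,interpolation=cv2.INTER_CUBIC)[:600,:800])
for u,v in [(240,235),(310,232),(237,185),(280,217),(305,180),(372,180),(200,250),(300,250),(170,160),(150,200)]:print((u,v),P[v,u].round())
E
```

```text
(360, 248) [ 513. -248.   26.]
(375, 249) [ 532. -290.   24.]
(390, 251) [ 300. -379.  166.]
(262, 225) [477.  76.  43.]
(245, 236) [426. 112.  18.]
(372, 212) [ 658. -237.   85.]
(320, 280) [ 327. -193.    5.]
(350, 285) [ 337. -277.    9.]
(395, 240) [ 302. -387.  198.]
(420, 250) [ 291. -449.  193.]
(240, 235) [427. 150.  28.]
(310, 232) [468. -56.  23.]
(237, 185) [574. 182.  83.]
(280, 217) [473.  36.  75.]
(305, 180) [614. -24.  90.]
(372, 180) [ 658. -230.   72.]
(200, 250) [344. 250.  50.]
(300, 250) [415. -32.  -0.]
(170, 160) [656. 416.  77.]
(150, 200) [503. 443.  54.]
```

View pics/s0z.png

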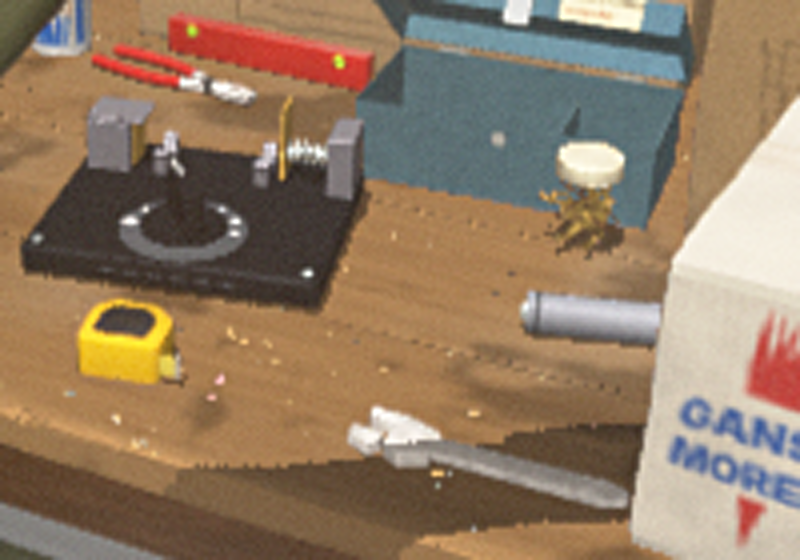

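View pics/t0z.png

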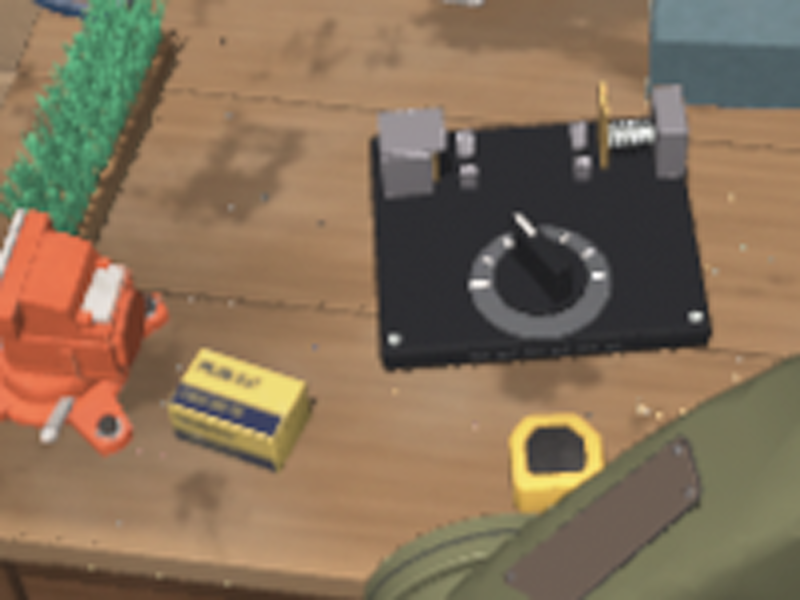

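```bash
cat > meas.py <<'E'
from h import *
for n in ['top','scene']:
    p,d=load(n+'0');P=pts(n,d)
    inr=(P[...,0]>380)&(P[...,0]<680)&(P[...,1]>-120)&(P[...,1]<260)&(d>0)
    m=inr&(P[...,2]>20)&(P[...,2]<40)&(p.max(2)<75)
    m=cv2.morphologyEx(m.astype(np.uint8),cv2.MORPH_CLOSE,np.ones((15,15)))
    k,l,s,c=cv2.connectedComponentsWithStats(m); i=1+s[1:,4].argmax()
    mm=(l==i)&inr&(P[...,2]>20)&(P[...,2]<40)
    xy=P[mm][:,:2].astype(np.float32); print(n,mm.sum(),'z',np.median(P[mm][:,2]),cv2.minAreaRect(xy))
    # brass
    r,g,b=[p[...,k].astype(int) for k in range(3)]
    br=inr&(P[...,2]>40)&(r-b>50)&(r>100)
    k,l,s,c=cv2.connectedComponentsWithStats(br.astype(np.uint8))
    for i in range(1,k):
        if s[i,4]>5:
            q=P[l==i]; print(' brass',c[i].round(),s[i,4],np.median(q,0).round(),q.min(0).round(),q.max(0).round())
    # white marks
    w=inr&(P[...,2]>25)&(p.min(2)>150)
    k,l,s,c=cv2.connectedComponentsWithStats(w.astype(np.uint8))
    for i in range(1,k):
        if s[i,4]>2:
            q=P[l==i]; print(' white',c[i].round(1),s[i,4],np.median(q,0).round())
    # box
p,d=load('scene0');P=pts('scene',d); m=(P[...,1]<-340)&(P[...,0]>150)&(P[...,0]<700)&(P[...,2]>100)&(p.min(2)>190)
q=P[m];print('box',q.min(0),q.max(0),np.percentile(q,[5,50,95],axis=0))
E
python3 meas.py
```

```text
top 3597 z 30.478218573011418 ((543.708251953125, 65.75550842285156), (221.2217254638672, 247.54310607910156), 13.066852569580078)
 brass [290. 180.] 45 [611.  22.  81.] [606.  19.  43.] [642.  29. 108.]
 white [242.3 177.7] 3 [606. 172.  82.]
 white [284.6 183.2] 9 [633.  41.  46.]
 white [297.1 183. ] 39 [625.   3.  61.]
 white [250.  183.5] 4 [587. 144.  81.]
 white [255.7 184.9] 16 [611. 131.  48.]
 white [308. 182.] 5 [614. -33.  83.]
 white [242.2 187.5] 13 [569. 166.  78.]
 white [285.5 189.5] 4 [599.  35.  55.]
 white [256.6 191.8] 5 [582. 123.  49.]
 white [270.8 205.8] 12 [506.  67.  80.]
 white [266.4 210.2] 5 [528.  86.  32.]
 white [280.7 208.7] 3 [536.  41.  34.]
 white [286.5 212.5] 4 [526.  22.  30.]
 white [261.5 214.5] 4 [506.  97.  35.]
 white [289.  218.5] 6 [502.  12.  36.]
 white [259.5 220.5] 8 [482.  99.  35.]
 white [313.5 228.5] 4 [477. -65.  30.]
scene 1885 z 31.475991454705195 ((541.9388427734375, 62.486671447753906), (222.91151428222656, 247.68235778808594), 12.716014862060547)
 brass [296. 203.] 42 [611.  18.  82.] [600.  15.  42.] [638.  26. 105.]
 brass [259. 205.] 25 [584. 149.  56.] [575. 147.  40.] [604. 154.  74.]
 white [251.1 199.1] 7 [569. 171.  79.]
 white [266.6 205.7] 18 [609. 129.  50.]
 white [301.4 207.3] 27 [625.   3.  63.]
 white [309.5 204.6] 10 [614. -33.  85.]
 white [291.4 208.6] 19 [629.  39.  51.]
 white [269.  211.5] 6 [508.  65.  82.]
 white [257.  224.6] 8 [486. 101.  35.]
 white [283.2 224.6] 5 [527.  22.  35.]
 white [283.  227.8] 4 [505.  14.  35.]
box [ 196.85972555 -739.83830838  101.11120646] [ 621.0937534  -379.07727225  281.07671112] [[ 271.25476397 -720.89946213  134.92323643]
 [ 329.54073844 -578.61253331  214.79542464]
 [ 566.32412737 -407.35448005  217.67371138]]
```

Charger measured from both views: centre (543,64), yaw ≈12.8°, top at about 30 mm, and the size matches. The dial pointer reads about setting 2. Next I'll clear the view.

>>> servo_tool(
  targets=[
    [0,0,1,0],
    [0.2,0.6,1,0.4],
    [0.5,1,0.8,0.4],
    [0.6,1,0,0.4],
    [0.6,1,0,0.4],
  ],
  fingers=1,
)

```text
clock: 0.72
eef_pos: [271.5, -489.9, 299.6]
orientation: [[0.561, -0.828, -0.006], [-0.828, -0.561, 0.004], [-0.007, 0.002, -1.0]]
ft_force: [0.5, 0.1, 0.1]
finger_gap: 0.999
```

>>> servo_tool(
  targets=[
    [0.6,1,0,0.4],
    [0.6,1,0,0.4],
    [0.6,1,0,0.4],
    [0.6,1,0,0.4],
    [0.6,1,0,0.4],
  ],
)

```text
clock: 1.35
eef_pos: [348.7, -358.5, 298.5]
orientation: [[0.776, -0.631, -0.009], [-0.631, -0.776, 0.004], [-0.01, 0.002, -1.0]]
ft_force: [-0.2, 0.0, -0.1]
finger_gap: 1.0
```

>>> servo_tool(
  targets=[
    [0.6,1,0,0.4],
    [0.6,1,0,0.4],
    [0.6,1,0,0.4],
    [0.6,1,0,0.4],
    [0.6,1,0,0.4],
  ],
)

```text
clock: 1.98
eef_pos: [425.8, -226.6, 297.7]
orientation: [[0.925, -0.38, -0.011], [-0.38, -0.925, 0.002], [-0.011, 0.002, -1.0]]
ft_force: [0.4, -0.3, 0.0]
finger_gap: 0.999
```

>>> servo_tool(
  targets=[
    [0.3,1,0,0.4],
    [0.2,1,0,0.4],
    [0.1,1,0,0.4],
    [0,1,0,0.4],
    [0,1,0,0],
  ],
)

```text
clock: 2.6
eef_pos: [441.7, -94.5, 296.9]
orientation: [[0.988, -0.151, -0.012], [-0.151, -0.988, 0.0], [-0.012, 0.001, -1.0]]
ft_force: [0.8, -1.0, -0.1]
finger_gap: 0.999
```

```bash
python3 - <<'E'
from h import *
p,d=snap('top','top1'); cv2.imwrite('pics/t1z.png',cv2.resize(p[110:310,240:500,::-1],None,fx=3,fy=3))
p,d=snap('scene','scene1');cv2.imwrite('pics/s1z.png',cv2.resize(p[170:310,225:425,::-1],None,fx=4,fy=4))
E
```

```text
(no output)
```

View pics/t1z.png

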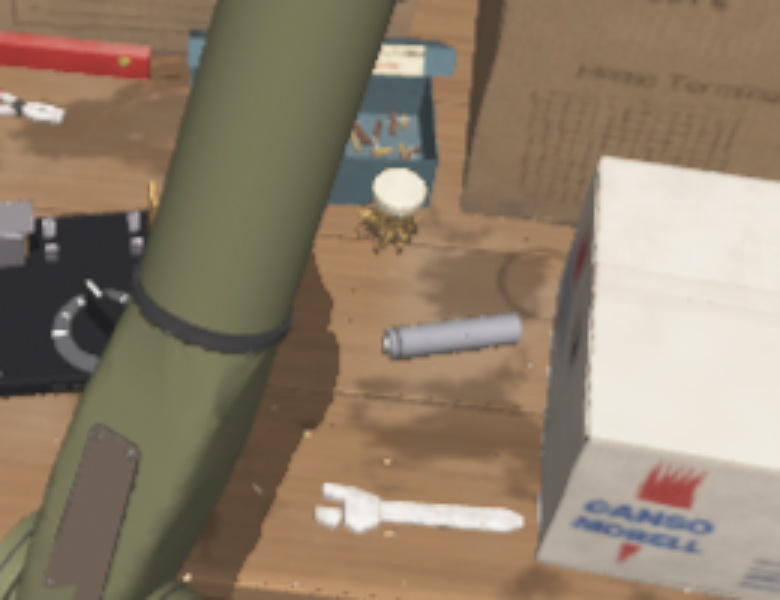

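View pics/s1z.png

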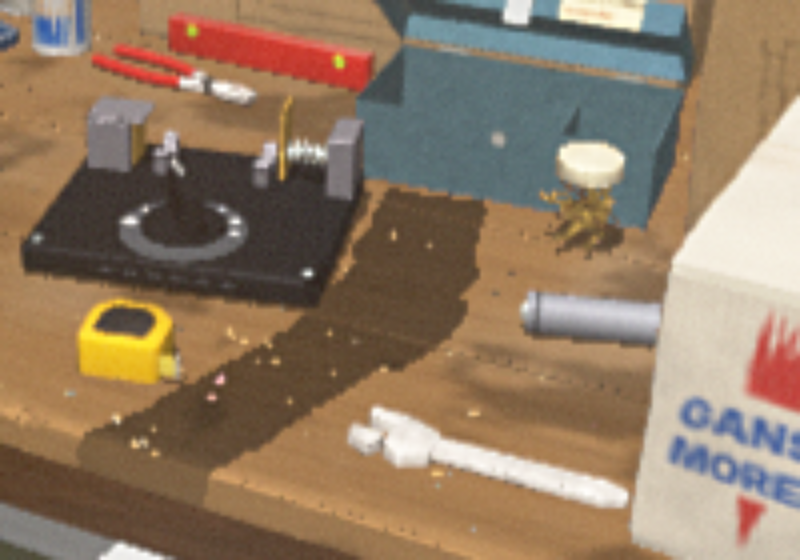

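The cell is unobstructed in the top view, from (368,224) at the button to (413,219) at the flat end, with the dark ring on the left. There is a gap between it and the box.

```bash
cat > cell.py <<'E'
from h import *
for n in ['top','scene']:
    p,d=load(n+'1');P=pts(n,d)
    m=(P[...,0]>440)&(P[...,0]<600)&(P[...,1]>-375)&(P[...,1]<-190)&(P[...,2]>7)&(P[...,2]<50)&(d>0)
    sat=p.max(2).astype(int)-p.min(2); m&=sat<45
    k,l,s,c=cv2.connectedComponentsWithStats(m.astype(np.uint8)); i=1+s[1:,4].argmax()
    q=P[l==i]; xy=q[:,:2]-q[:,:2].mean(0)
    w=np.linalg.svd(xy,full_matrices=False)[2][0]; w*=np.sign(w[1]); t=q[:,:2]@w
    print(n,len(q),s[i],'zmax',np.percentile(q[:,2],[50,95,100]).round(1))
    print(' axis',w,np.degrees(np.arctan2(-w[0],w[1])),'len',np.ptp(t),'rect',cv2.minAreaRect(q[:,:2].astype(np.float32)))
    # ridge: top-most per slice
    T=q[q[:,2]>28]; print(' ridge mean',T.mean(0), 'ends',[ (q[abs(t-e)<6].mean(0)).round(1) for e in (t.min()+3,t.max()-3)])
E
python3 cell.py
python3 - <<'E'
from h import *
# silhouette rays top view: the cell axis ends (button tip, flat) at z=16
print(ray('top',413.3,219,16),ray('top',367.5,224.5,16),ray('scene',355.5,248,16))
E
```

```text
top 464 [367 214  47  15 464] zmax [27.4 34.8 40.6]
 axis [-0.28109978  0.95967855] 16.325853953995356 len 142.62410315765402 rect ((542.1409912109375, -295.0064697265625), (35.651798248291016, 142.60299682617188), 14.77025318145752)
 ridge mean [ 541.81225408 -293.52513591   31.352022  ] ends [array([ 558.8, -358.9,   25.2]), array([ 522.7, -231.5,   23.1])]
scene 332 [355 243  36  13 332] zmax [25.  33.4 35.6]
 axis [-0.27631948  0.96106584] 16.040662013699837 len 105.39402167740047 rect ((534.894775390625, -280.55731201171875), (31.800342559814453, 105.33123779296875), 16.635164260864258)
 ridge mean [ 535.80600306 -282.21148212   31.36198442] ends [array([ 543.5, -327.3,   25.8]), array([ 518. , -235.6,   22.1])]
[ 563.81578192 -366.09736653   16.        ] [ 524.30770197 -227.03013347   16.        ] [ 523.96325753 -230.89338494   16.        ]
```

>>> servo_tool(
  targets=[
    [0.5,-1,0,0.4],
    [0.5,-1,0,0.4],
    [0.5,-1,0,0.4],
    [0.5,-1,0,0.4],
    [0.5,-1,-0.5,0.4],
  ],
)

```text
clock: 3.32
eef_pos: [504.7, -223.0, 284.7]
orientation: [[0.989, 0.145, -0.012], [0.145, -0.989, -0.006], [-0.013, 0.004, -1.0]]
ft_force: [-0.3, 0.1, 0.2]
finger_gap: 1.002
```

>>> servo_tool(
  targets=[
    [0.5,-1,-1,0.4],
    [0.5,-1,-1,0.4],
    [0.4,-0.9,-1,0.2],
    [0,0,-1,0],
    [0,0,-1,0],
  ],
)

```text
clock: 3.95
eef_pos: [538.8, -307.6, 154.4]
orientation: [[0.961, 0.277, -0.012], [0.277, -0.961, -0.013], [-0.015, 0.01, -1.0]]
ft_force: [1.1, -0.3, 0.6]
finger_gap: 1.002
```

>>> servo_tool(
  targets=[
    [0.15,0.45,-1,0],
    [0,0,-1,0],
    [0,0,-1,0],
    [0,0,-0.8,0],
    [0,0,0,0],
  ],
)

```text
clock: 4.58
eef_pos: [538.1, -301.5, 52.2]
orientation: [[0.962, 0.274, -0.02], [0.273, -0.962, -0.016], [-0.023, 0.01, -1.0]]
ft_force: [0.2, 0.5, 0.5]
finger_gap: 1.003
```

```bash
python3 - <<'E'
from h import *
o=get_obs();print(o['eef_pos'],o['ft_force'])
p,d=snap('top','top2'); a=cv2.resize(p[160:260,330:450,::-1],None,fx=4,fy=4)
p,d=snap('scene','scene2');b=cv2.resize(p[180:280,300:400,::-1],None,fx=4,fy=4)
cv2.imwrite('pics/c2.png',np.hstack([a[:400,:400],b]))
E
```

```text
[ 538.11410706 -301.47581232   52.22854918] [0.21933847 0.50003904 0.49789443]
```

View pics/c2.png

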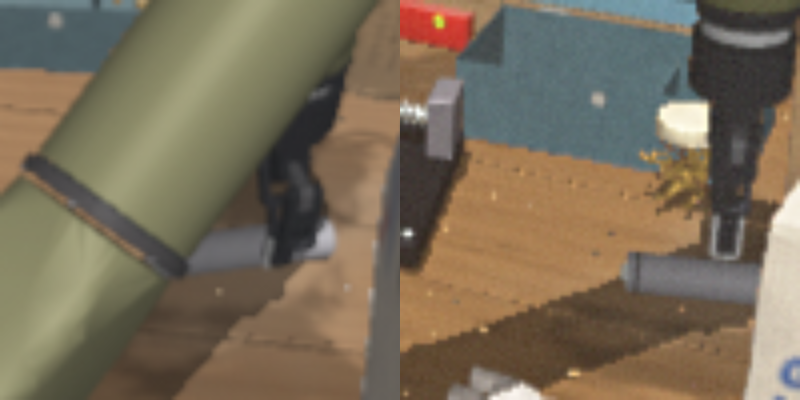

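The gripper is over the cell in both views; it needs a shift of (+4,+5.5).

>>> servo_tool(
  targets=[
    [0.2,0.25,-0.8,0],
    [0,0,-0.7,0],
    [0,0,-0.4,0],
    [0,0,-0.1,0],
  ],
)

```text
clock: 5.18
eef_pos: [546.5, -295.1, 2.3]
orientation: [[0.962, 0.274, -0.013], [0.274, -0.962, -0.018], [-0.017, 0.014, -1.0]]
ft_force: [0.1, 0.6, 0.6]
finger_gap: 0.998
```

>>> servo_tool(
  targets=[
    [-0.15,0,0.03,0],
    [0,0,0,0],
    [0,0,0,0],
    [0,0,0,0],
    [0,0,0,0],
  ],
  fingers=0,
  force=70,
)

```text
clock: 5.8
eef_pos: [543.3, -295.5, 4.1]
orientation: [[0.962, 0.274, -0.01], [0.273, -0.962, -0.018], [-0.015, 0.015, -1.0]]
ft_force: [-0.1, 0.1, -2.2]
finger_gap: 0.35
```

>>> servo_tool(
  targets=[
    [0,0,0.5,0],
    [0,0,1,0],
    [0,0,1,0],
    [0,0,1,0],
    [0,0,1,0],
  ],
)

```text
clock: 6.42
eef_pos: [539.9, -294.9, 119.6]
orientation: [[0.962, 0.274, -0.017], [0.274, -0.962, -0.017], [-0.021, 0.011, -1.0]]
ft_force: [-0.2, -0.2, -2.4]
finger_gap: 0.353
```

>>> servo_tool(
  targets=[
    [0,0.5,1,0],
    [0,1,1,0],
    [0,1,0,0],
    [0,1,0,0],
    [0,1,0,0],
  ],
)

```text
clock: 7.05
eef_pos: [539.0, -183.2, 176.7]
orientation: [[0.963, 0.268, -0.013], [0.268, -0.963, -0.021], [-0.018, 0.017, -1.0]]
ft_force: [0.2, 0.7, -2.4]
finger_gap: 0.35
```

>>> servo_tool(
  targets=[
    [0.2,1,0,0],
    [0.2,1,0,0],
    [0.2,1,0,0],
    [0.2,1,0,0],
    [0.2,1,0,0],
  ],
)

```text
clock: 7.68
eef_pos: [562.2, -54.7, 179.9]
orientation: [[0.963, 0.268, -0.014], [0.268, -0.963, -0.023], [-0.02, 0.018, -1.0]]
ft_force: [-0.2, 0.7, -2.9]
finger_gap: 0.349
```

>>> servo_tool(
  targets=[
    [0.4,1,0,-0.1],
    [0.4,1,0,-0.1],
    [0.4,1,0,-0.1],
    [0.4,1,0,-0.1],
    [0,1,0,0],
  ],
)

```text
clock: 8.3
eef_pos: [601.6, 73.8, 182.7]
orientation: [[0.977, 0.212, -0.016], [0.212, -0.977, -0.023], [-0.021, 0.019, -1.0]]
ft_force: [0.2, -0.8, -2.6]
finger_gap: 0.349
```

>>> servo_tool(
  targets=[
    [0,0.8,-0.2,0],
    [0,0,0,0],
  ],
)

```text
clock: 8.55
eef_pos: [600.7, 97.3, 178.2]
orientation: [[0.976, 0.216, -0.016], [0.216, -0.976, -0.021], [-0.021, 0.017, -1.0]]
ft_force: [0.3, -0.4, -2.5]
finger_gap: 0.35
```

```bash
python3 - <<'E'
from h import *
o=get_obs();print(o['eef_pos'],o['ft_force'],o['orientation'])
p,d=snap('top','top3'); a=cv2.resize(p[130:250,220:320,::-1],None,fx=4,fy=4)
p,d=snap('scene','scene3');b=cv2.resize(p[130:250,220:320,::-1],None,fx=4,fy=4)
cv2.imwrite('pics/c3.png',np.hstack([a,b]))
E
```

```text
[600.67765069  97.32538986 178.20643457] [ 0.336941   -0.36241249 -2.4618167 ] [[ 0.97617109  0.21637876 -0.01643888]
 [ 0.21601818 -0.97615823 -0.02124266]
 [-0.02064341  0.01718537 -0.99963919]]
```

View pics/c3.png

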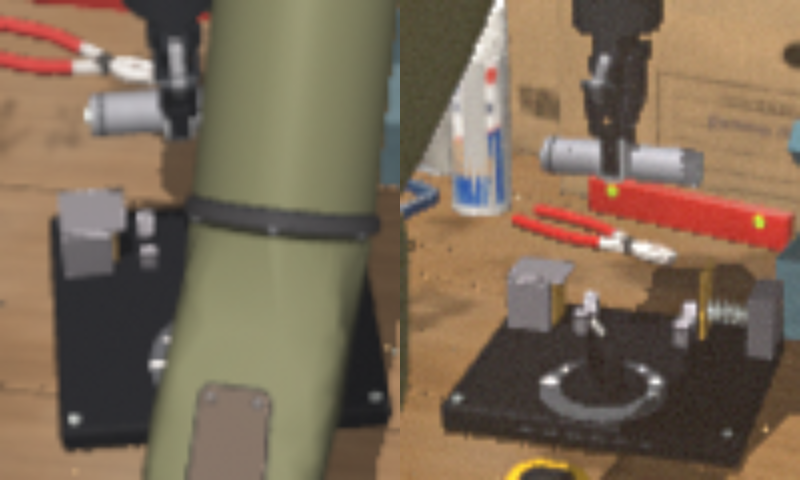

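The scene view shows the held cell level above the bay: button at about (355,169), flat end at about (395,171). Next I'll measure it relative to the charger features.

```bash
cat > held.py <<'E'
import sys
from h import *
tag=sys.argv[1]; zlo=float(sys.argv[2]); zhi=float(sys.argv[3])
C=np.array([542.8,64.,0]);a=np.radians(12.8);R=np.array([[np.cos(a),-np.sin(a),0],[np.sin(a),np.cos(a),0],[0,0,1]])
from plant import get_obs
for n in ['scene','top']:
    p,d=load(n+tag);P=(pts(n,d)-C)@R
    r,g,b=[p[...,k].astype(int) for k in range(3)]
    m=(abs(P[...,0]-65)<40)&(abs(P[...,1])<130)&(P[...,2]>zlo)&(P[...,2]<zhi)&(d>0)&(r+g+b>240)&(abs(r-b)<50)
    k,l,s,c=cv2.connectedComponentsWithStats(m.astype(np.uint8))
    for i in range(1,k):
        if s[i,4]<25: continue
        q=P[l==i]; print(n,s[i],'min',q.min(0).round(1),'max',q.max(0).round(1))
        y=q[:,1]
        for e in np.arange(np.floor(y.min()/15)*15,y.max(),15):
            w=q[(y>=e)&(y<e+15)]
            if len(w)>6: print('   y',e,'x',w[:,0].mean().round(1),'z range',np.percentile(w[:,2],[3,50,97]).round(1))
    br=(abs(P[...,0]-65)<40)&(abs(P[...,1])<110)&(P[...,2]>45)&(P[...,2]<115)&(r-b>50)&(r>100)
    k,l,s,c=cv2.connectedComponentsWithStats(br.astype(np.uint8))
    for i in range(1,k):
        if s[i,4]>8:
            q=P[l==i]; print(n,'brass',s[i,4],np.median(q,0).round(1),q.min(0).round(),q.max(0).round())
o=get_obs();print('tcp in charger',((o['eef_pos']-C)@R).round(1), o['eef_pos'].round(1),'yaw',np.degrees(np.arctan2(o['orientation'][1,0],o['orientation'][0,0])).round(2))
E
python3 held.py 3 165 225; echo; python3 held.py 1 31 60
```

```text
scene [255 164  41  13 344] min [ 27.2 -54.9 178.3] max [ 71.1  82.6 223.6]
   y -60.0 x 54.2 z range [178.9 194.7 206.7]
   y -45.0 x 52.7 z range [180.2 197.3 207.4]
   y -30.0 x 51.6 z range [181.7 196.9 208.1]
   y -15.0 x 52.7 z range [182.9 199.  207.5]
   y 0.0 x 47.2 z range [183.4 201.9 218.4]
   y 15.0 x 37.5 z range [182.1 195.  217.6]
   y 30.0 x 52.0 z range [182.5 197.4 206.7]
   y 45.0 x 51.8 z range [181.8 197.7 206.9]
   y 60.0 x 51.7 z range [181.1 198.2 208.3]
   y 75.0 x 51.3 z range [185.5 196.4 207.5]
scene brass 40 [ 57.7 -60.4  82.4] [ 48. -62.  49.] [ 84. -57. 105.]
scene brass 21 [59.8 73.9 58.4] [49. 71. 45.] [80. 76. 76.]
top [241 152  22  13 209] min [ 33.9  29.3 181.1] max [ 78.3  89.8 212.5]
   y 30.0 x 54.2 z range [184.  198.7 209.5]
   y 45.0 x 56.7 z range [186.7 199.8 208.4]
   y 60.0 x 55.4 z range [183.2 201.1 209.3]
   y 75.0 x 56.4 z range [185.5 198.6 207.6]
tcp in charger [ 63.7  16.4 178.3] [601.3  94.2 178.3] yaw 12.26

scene [263 203   7  11  45] min [45.2 40.1 31.2] max [90.8 65.1 56.3]
   y 30.0 x 69.3 z range [34.8 42.9 52.9]
   y 45.0 
[... 590 characters left out ...]
7.5 49.9 59.3]
scene brass 38 [ 57.3 -60.3  84.1] [ 50. -63.  46.] [ 81. -56. 105.]
scene brass 20 [58.7 73.6 57.9] [52. 72. 47.] [75. 76. 73.]
top [282 180   4   8  26] min [ 70.9 -43.8  32.8] max [ 93.2 -33.6  58.2]
   y -45.0 x 83.2 z range [36.5 46.9 56.8]
top [254 182   5   7  30] min [68.9 42.2 33.6] max [99.  56.4 54. ]
   y 45.0 x 82.7 z range [39.  46.8 53.9]
top [235 190  14   9  78] min [40.  75.7 31.3] max [ 61.8 116.6  59.8]
   y 75.0 x 48.2 z range [32.6 47.2 58.5]
   y 90.0 x 46.4 z range [33.8 47.9 58.9]
   y 105.0 x 46.7 z range [33.2 46.7 55.6]
top brass 27 [ 64.9 -56.   96. ] [ 50. -59.  64.] [ 90. -55. 106.]
tcp in charger [ 63.7  16.4 178.3] [601.3  94.2 178.3] yaw 12.26
```

>>> servo_tool(
  targets=[
    [0.03,0.15,-0.8,0],
    [0,0,-0.8,0],
    [0,0,-0.8,0],
    [0,0,-0.4,0],
    [0,0,0,0],
  ],
)

```text
clock: 9.28
eef_pos: [601.2, 91.2, 101.8]
orientation: [[0.978, 0.205, -0.02], [0.205, -0.978, -0.029], [-0.025, 0.024, -0.999]]
ft_force: [0.2, -0.6, -2.6]
finger_gap: 0.347
```

```bash
python3 - <<'E'
from h import *
p,d=snap('top','top4'); a=cv2.resize(p[130:250,220:320,::-1],None,fx=4,fy=4)
p,d=snap('scene','scene4');b=cv2.resize(p[150:250,230:330,::-1],None,fx=6,fy=6)
cv2.imwrite('pics/c4.png',b)
E
python3 held.py 4 75 135
```

```text
scene [256 185  41  13 331] min [ 25.4 -58.7 100.8] max [ 69.9  82.5 133.9]
   y -60.0 x 53.8 z range [104.  121.3 131.2]
   y -45.0 x 52.5 z range [105.5 122.7 131. ]
   y -30.0 x 51.3 z range [104.8 121.6 131.2]
   y -15.0 x 52.2 z range [106.5 122.9 133.3]
   y 0.0 x 46.5 z range [105.  122.  133.5]
   y 15.0 x 43.2 z range [104.8 115.9 132.8]
   y 30.0 x 51.5 z range [107.1 121.8 131.6]
   y 45.0 x 50.9 z range [103.1 121.9 131.4]
   y 60.0 x 52.9 z range [105.1 121.7 131.9]
   y 75.0 x 54.1 z range [110.4 121.7 130.7]
scene [247 194  17   8  91] min [39.3 64.6 76.3] max [ 89.8 115.5  84.9]
   y 60.0 x 63.8 z range [78.6 80.6 83.1]
   y 75.0 x 64.0 z range [77.1 80.4 84.2]
   y 90.0 x 60.8 z range [77.3 80.3 82.9]
   y 105.0 x 64.9 z range [78.4 80.9 82.8]
scene [307 200   9   9  51] min [  38.8 -123.    75.3] max [  94.7 -101.2   88.1]
   y -120.0 x 57.2 z range [75.5 83.6 87.1]
   y -105.0 x 59.0 z range [77.6 83.5 86.3]
scene brass 41 [ 56.4 -60.4  83.1] [ 47. -62.  45.] [ 79. -56. 105.]
scene brass 21 [57.8 73.  57.2] [45. 71. 46.] [74. 75. 72.]
top [234 170  31  20 346] min [38.6 25.1 75. ] max [ 92.3 117.4 134. ]
   y 15.0 x 46.5 z range [109.2 116.7 128.8]
   y 30.0 x 57.1 z range [108.5 124.3 131.5]
   y 45.0 x 56.8 z range [107.5 125.2 132.1]
   y 60.0 x 56.2 z range [ 76.5 118.9 131.1]
   y 75.0 x 62.0 z range [ 76.1  81.8 129.1]
   y 90.0 x 68.9 z range [76.  79.4 85.7]
   y 105.0 x 67.1 z range [76.  81.  84.9]
tcp in charger [ 63.8  13.9 103. ] [601.9  91.7 103. ] yaw 11.83
```

View pics/c4.png

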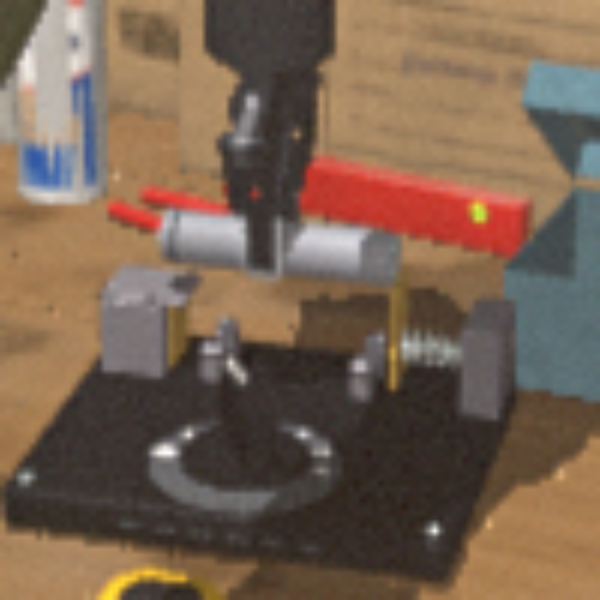

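Cell level, flat end almost over the plate (charger y ≈ −57), so I back off in +y before going lower.

>>> servo_tool(
  targets=[
    [0,0.3,0,0.15],
    [0,0,0,0],
    [0,0.03,-0.4,0],
    [0,0,-0.2,0],
    [0,0,0,0],
  ],
)

```text
clock: 10.0
eef_pos: [603.1, 101.3, 88.7]
orientation: [[0.974, 0.228, -0.014], [0.227, -0.973, -0.027], [-0.019, 0.023, -1.0]]
ft_force: [-0.3, 0.6, -2.5]
finger_gap: 0.35
```

```bash
python3 - <<'E'
from h import *
p,d=snap('top','top5'); 
p,d=snap('scene','scene5');b=cv2.resize(p[150:250,230:330,::-1],None,fx=6,fy=6)
cv2.imwrite('pics/c5.png',b)
E
python3 held.py 5 82 125
```

```text
scene [253 188  41  12 321] min [ 37.7 -49.2  82.1] max [ 79.2 100.4 123.9]
   y -60.0 x 60.9 z range [ 92.8 108.  118.7]
   y -45.0 x 56.3 z range [ 95.  110.5 119.2]
   y -30.0 x 55.9 z range [ 92.9 107.7 119.1]
   y -15.0 x 57.3 z range [ 90.7 108.2 118.9]
   y 0.0 x 53.8 z range [ 92.  109.6 119.3]
   y 15.0 x 46.5 z range [ 92.5 108.8 121.9]
   y 30.0 x 51.0 z range [ 94.  106.4 120.3]
   y 45.0 x 54.9 z range [ 91.6 107.8 118. ]
   y 60.0 x 54.0 z range [ 93.1 107.6 118.5]
   y 75.0 x 54.3 z range [ 83.3 108.  120.3]
scene [307 200   9   7  35] min [  37.6 -122.2   82.4] max [  89.  -100.3   87.4]
   y -120.0 x 61.5 z range [82.9 84.7 87.3]
scene brass 37 [ 56.2 -60.2  83.7] [ 48. -62.  48.] [ 82. -57. 105.]
scene brass 20 [57.4 73.5 56.7] [48. 70. 46.] [79. 75. 73.]
top [242 172  21  13 188] min [35.6 31.6 83.6] max [ 79.3  92.8 122.2]
   y 30.0 x 54.9 z range [ 96.1 107.2 118.9]
   y 45.0 x 59.1 z range [ 95.9 110.9 119.8]
   y 60.0 x 59.1 z range [ 94.  111.8 119.8]
   y 75.0 x 59.2 z range [ 96.3 111.3 117.1]
   y 90.0 x 65.1 z range [ 83.9 100.  108. ]
tcp in charger [67.3 23.1 89.2] [603.4 101.4  89.2] yaw 13.13
```

View pics/c5.png

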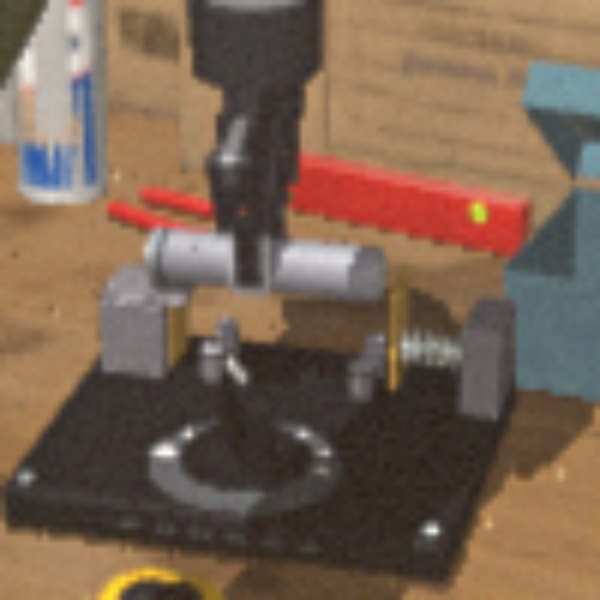

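Flat end is about 9 mm clear of the plate, and the cell bottom is above the lip. Next I correct x and z, then press toward −y.

>>> servo_tool(
  targets=[
    [-0.09,0,-0.1,0],
    [0.06,-0.25,0,0],
    [0.06,-0.25,0,0],
    [0,0,0,0],
  ],
)

```text
clock: 10.6
eef_pos: [604.1, 90.0, 87.0]
orientation: [[0.974, 0.228, -0.012], [0.227, -0.974, -0.023], [-0.017, 0.02, -1.0]]
ft_force: [-1.8, 3.9, -1.5]
finger_gap: 0.348
```

```bash
cat > ch.py <<'E'
from h import *
C=np.array([542.8,64.,0]);a=np.radians(12.8);R=np.array([[np.cos(a),-np.sin(a),0],[np.sin(a),np.cos(a),0],[0,0,1]])
o=get_obs();print('tcp in charger',((o['eef_pos']-C)@R).round(1),'F',(o['ft_force']@R).round(1),'M',o['ft_torque'].round(2),'yaw',np.degrees(np.arctan2(o['orientation'][1,0],o['orientation'][0,0])).round(2),'zax',o['orientation'][:,2].round(3),o['clock'],o['finger_gap'])
E
python3 ch.py
```

```text
tcp in charger [65.5 11.8 87. ] F [-0.9  4.2 -1.5] M [ 0.7   0.26 -0.11] yaw 13.15 zax [-0.012 -0.023 -1.   ] 10.6 0.3484256873799791
```

Contact made (about 4 N at TCP y=11.8). Press further, to about −11.

>>> servo_tool(
  targets=[
    [0.06,-0.3,0,0],
    [0.06,-0.3,0,0],
    [0.06,-0.25,0,0],
    [0,0,0,0],
  ],
)

```text
clock: 11.1
eef_pos: [606.9, 76.7, 87.7]
orientation: [[0.973, 0.232, -0.014], [0.232, -0.973, -0.011], [-0.016, 0.007, -1.0]]
ft_force: [-2.5, 5.9, -1.1]
finger_gap: 0.345
```

```bash
python3 ch.py
```

```text
tcp in charger [65.3 -1.8 87.7] F [-1.1  6.3 -1.1] M [ 1.31  0.53 -0.08] yaw 13.4 zax [-0.014 -0.011 -1.   ] 11.1 0.34504846404946476
```

>>> servo_tool(
  targets=[
    [0.06,-0.3,-0.02,0],
    [0.06,-0.3,0,0],
    [0.0,-0.1,0,0],
  ],
)

```text
clock: 11.48
eef_pos: [608.2, 69.2, 88.5]
orientation: [[0.971, 0.238, -0.015], [0.238, -0.971, 0.004], [-0.014, -0.007, -1.0]]
ft_force: [-1.9, 8.7, -0.7]
finger_gap: 0.347
```

```bash
python3 ch.py;  python3 - <<'E'
from h import *
p,d=snap('top','top6'); 
p,d=snap('scene','scene6');b=cv2.resize(p[150:250,230:330,::-1],None,fx=6,fy=6)
cv2.imwrite('pics/c6.png',b)
E
python3 held.py 6 82 125; python3 ch.py
```

```text
tcp in charger [64.9 -9.4 88.5] F [ 0.   8.9 -0.7] M [ 1.69  0.47 -0.14] yaw 13.75 zax [-0.015  0.004 -1.   ] 11.475 0.34730725532729584
scene [261 188  42  14 331] min [ 28.1 -81.2  82.1] max [ 87.2  69.1 125. ]
   y -90.0 x 55.6 z range [ 92.1 107.8 116.5]
   y -75.0 x 54.3 z range [ 91.2 107.9 118. ]
   y -60.0 x 54.1 z range [ 94.1 107.1 117. ]
   y -45.0 x 53.4 z range [ 90.1 108.4 117.2]
   y -30.0 x 52.3 z range [ 91.4 110.7 120.6]
   y -15.0 x 38.3 z range [ 90.4 100.5 118.6]
   y 0.0 x 51.2 z range [ 93.2 107.5 117. ]
   y 15.0 x 52.7 z range [ 91.2 108.5 118.4]
   y 30.0 x 52.4 z range [ 94.9 109.6 119.4]
   y 45.0 x 53.1 z range [ 94.4 108.9 121.3]
scene [307 200   9   7  32] min [  39.5 -122.5   82.1] max [  92.3 -102.6   87.8]
   y -120.0 x 60.7 z range [83.3 85.5 87.5]
scene brass 34 [ 60.8 -83.5  84.3] [ 49. -85.  46.] [ 83. -79. 103.]
scene brass 20 [57.3 73.4 57.2] [50. 72. 45.] [75. 76. 73.]
top [252 172  21  12 187] min [35.7  1.8 90.1] max [ 81.9  61.1 122.4]
   y 0.0 x 57.0 z range [ 98.1 110.9 117.7]
   y 15.0 x 58.0 z range [ 93.3 111.6 120.1]
   y 30.0 x 55.6 z range [ 93.9 111.8 120.9]
   y 45.0 x 56.3 z range [ 97.2 112.1 120.3]
tcp in charger [64.9 -9.  88.5] [608.1  69.6  88.5] yaw 13.77
tcp in charger [64.9 -9.  88.5] F [-0.9  8.4 -1. ] M [ 1.61  0.51 -0.2 ] yaw 13.77 zax [-0.015  0.004 -1.   ] 11.575 0.3450665763786149
```

View pics/c6.png

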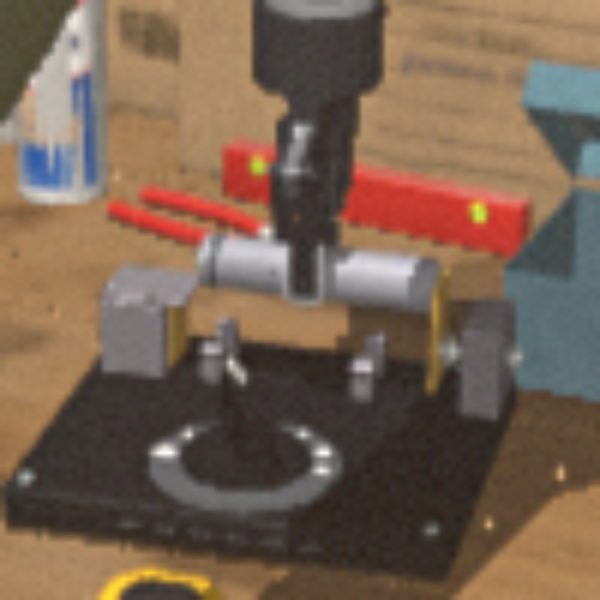

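The plate is pressed in about 23 mm and the button end is about 5 mm clear of the lip. Lowering in small steps with a −y bias.

>>> servo_tool(
  targets=[
    [0.02,-0.12,-0.4,0],
    [0.02,-0.12,-0.4,0],
  ],
)

```text
clock: 11.82
eef_pos: [609.1, 71.0, 70.5]
orientation: [[0.97, 0.242, -0.013], [0.242, -0.97, 0.014], [-0.009, -0.017, -1.0]]
ft_force: [-2.7, 8.0, 2.6]
finger_gap: 0.345
```

```bash
python3 ch.py
```

```text
tcp in charger [66.2 -7.8 70.5] F [-0.9  8.4  2.6] M [ 1.4   0.64 -0.21] yaw 14.01 zax [-0.013  0.014 -1.   ] 11.825 0.34528518055085633
```

>>> servo_tool(
  targets=[
    [0.03,-0.25,0,-0.12],
    [0.02,-0.2,-0.3,0],
  ],
)

```text
clock: 12.08
eef_pos: [610.9, 68.2, 64.4]
orientation: [[0.973, 0.231, -0.009], [0.231, -0.973, 0.026], [-0.003, -0.028, -1.0]]
ft_force: [-3.0, 8.8, 2.9]
finger_gap: 0.351
```

```bash
python3 ch.py;  python3 - <<'E'
from h import *
p,d=snap('top','top7'); 
p,d=snap('scene','scene7');b=cv2.resize(p[150:250,230:330,::-1],None,fx=6,fy=6)
cv2.imwrite('pics/c7.png',b)
E
python3 held.py 7 82 115|grep -v '  y'; python3 ch.py
```

```text
tcp in charger [ 67.3 -11.   64.4] F [-1.   9.2  2.9] M [ 1.41  0.58 -0.21] yaw 13.35 zax [-0.009  0.026 -1.   ] 12.075 0.351033098814114
scene [264 195  16   9  81] min [25.9 -6.1 82.7] max [ 70.4  52.2 110.3]
scene [283 197  20   7  99] min [ 41.1 -82.   82. ] max [ 79.  -17.  105.1]
scene [307 200   9   7  34] min [  42.9 -122.7   82.1] max [ 95.3 -99.8  89. ]
scene brass 36 [ 58.  -85.9  79. ] [ 50. -88.  45.] [ 92. -83. 104.]
scene brass 19 [58.4 72.9 58.3] [46. 71. 45.] [74. 76. 74.]
top [253 177  21   9 137] min [40.  -1.5 82.4] max [ 81.3  58.8 113.8]
tcp in charger [ 67.  -11.2  63.6] [610.6  68.   63.6] yaw 13.36
tcp in charger [ 67.  -11.2  63.6] F [0.  9.6 2. ] M [ 1.55  0.51 -0.15] yaw 13.36 zax [-0.01   0.026 -1.   ] 12.175 0.3501434159266654
```

View pics/c7.png

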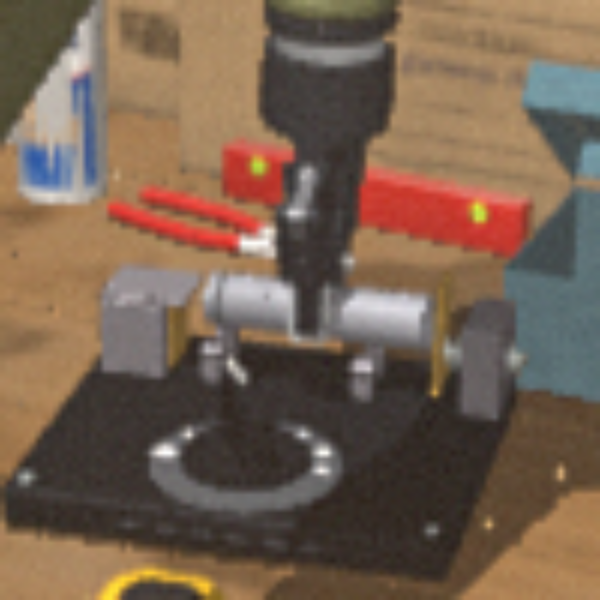

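Button end is tilted up about 2.5° but still clear of the lip. I keep lowering; the saddles should level it.

>>> servo_tool(
  targets=[
    [-0.06,-0.15,-0.35,0],
    [0,-0.12,-0.35,-0.05],
  ],
)

```text
clock: 12.42
eef_pos: [610.5, 69.7, 48.7]
orientation: [[0.973, 0.229, -0.005], [0.229, -0.973, 0.038], [0.004, -0.038, -0.999]]
ft_force: [-2.3, 6.4, 24.4]
finger_gap: 0.352
```

```bash
python3 ch.py
```

```text
tcp in charger [67.3 -9.5 48.7] F [-0.8  6.8 24.4] M [ 0.94  0.37 -0.23] yaw 13.24 zax [-0.005  0.038 -0.999] 12.425 0.3521216226280812
```

```bash
python3 - <<'E'
from h import *
p,d=snap('top','top8'); a=cv2.resize(p[150:240,225:325,::-1],None,fx=5,fy=5)
p,d=snap('scene','scene8');b=cv2.resize(p[150:250,230:330,::-1],None,fx=6,fy=6)
cv2.imwrite('pics/c8.png',b); cv2.imwrite('pics/c8t.png',a)
E
python3 held.py 8 50 105; python3 ch.py
```

```text
scene [247 194  17  15 162] min [38.  64.7 50. ] max [ 92.5 115.3  85.5]
   y 60.0 x 67.3 z range [66.8 80.4 81.7]
   y 75.0 x 54.7 z range [51.6 75.2 83. ]
   y 90.0 x 53.3 z range [50.9 74.7 83.8]
   y 105.0 x 56.5 z range [53.3 78.3 82.7]
scene [263 199  39  13 311] min [ 37.9 -80.2  50. ] max [76.  59.4 90.5]
   y -90.0 x 56.1 z range [54.  67.  76.5]
   y -75.0 x 56.4 z range [52.5 68.3 78. ]
   y -60.0 x 55.9 z range [54.  67.4 77.7]
   y -45.0 x 56.2 z range [52.7 68.5 77.5]
   y -30.0 x 52.5 z range [53.  69.6 84.6]
   y -15.0 x 43.3 z range [51.8 57.7 82.7]
   y 0.0 x 53.0 z range [53.1 65.8 76.7]
   y 15.0 x 56.5 z range [53.1 70.2 77.7]
   y 30.0 x 55.1 z range [54.6 70.5 79.7]
   y 45.0 x 55.0 z range [52.2 69.3 79.3]
scene [303 200  14  16 109] min [  36.9 -130.    50. ] max [ 91.2 -84.3  87.6]
   y -135.0 x 57.8 z range [52.  65.3 85.3]
   y -120.0 x 50.9 z range [51.  74.7 86.2]
   y -105.0 x 52.2 z range [54.5 67.  85.9]
   y -90.0 x 67.4 z range [57.5 61.6 69.1]
scene brass 35 [ 57.6 -84.3  86.2] [ 48. -86.  48.] [ 78. -81. 105.]
scene brass 19 [59.3 73.8 57.6] [52. 71. 46.] [76. 76. 73.]
top [234 177  17  19 275] min [41.1 66.8 50.4] max [ 96.4 117.6  87.9]
   y 60.0 x 67.7 z range [75.1 79.9 84.2]
   y 75.0 x 60.7 z range [51.7 77.7 84.6]
   y 90.0 x 61.4 z range [52.2 77.1 84.3]
   y 105.0 x 60.9 z range [53.8 77.4 82.9]
top [253 180  21  13 195] min [38.5 -1.5 51. ] max [80.5 59.6 98.9]
   y 0.0 x 58.1 z range [55.1 72.1 89.4]
   y 15.0 x 59.9 z range [60.5 71.  80.4]
   y 30.0 x 58.3 z range [57.1 71.7 80. ]
   y 45.0 x 58.3 z range [52.8 71.4 80.1]
tcp in charger [67.8 -9.4 48.6] [611.   69.8  48.6] yaw 13.23
tcp in charger [67.8 -9.4 48.6] F [0.6 9.6 1.8] M [ 1.38  0.25 -0.1 ] yaw 13.23 zax [-0.004  0.038 -0.999] 12.525 0.350892907026237
```

View pics/c8.png

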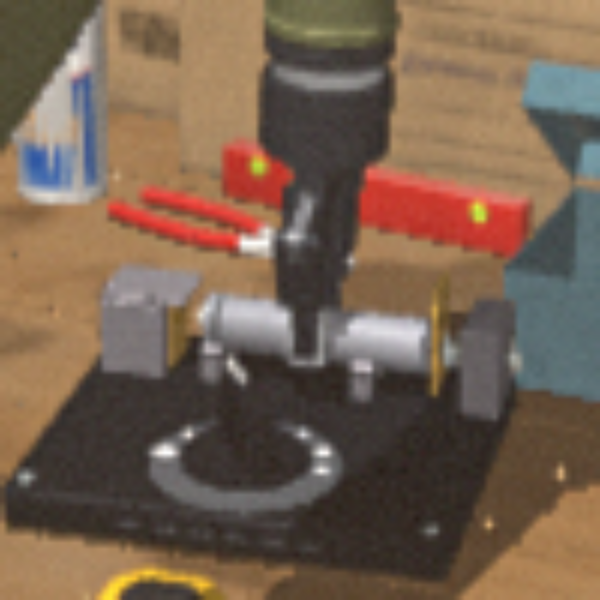

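View pics/c8t.png

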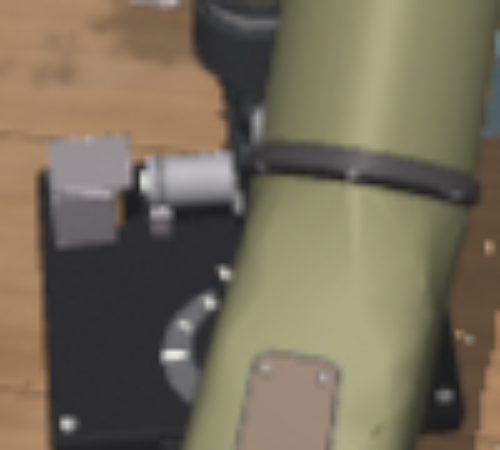

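Nearly down: top edge reads 77 at the flat end and 79.5 at the button end, against 75 expected. A bit more downward press levels it.

>>> servo_tool(
  targets=[
    [-0.04,-0.12,-0.2,0],
    [0,-0.12,-0.15,0],
  ],
)

```text
clock: 12.78
eef_pos: [613.0, 70.9, 46.1]
orientation: [[0.973, 0.231, 0.004], [0.23, -0.972, 0.047], [0.015, -0.045, -0.999]]
ft_force: [-10.7, 5.0, 26.2]
finger_gap: 0.349
```

```bash
python3 ch.py; python3 - <<'E'
from h import *
snap('top','top9'); snap('scene','scene9')
E
python3 held.py 9 50 105; python3 ch.py
```

```text
tcp in charger [70.  -8.8 46.1] F [-9.3  7.2 26.2] M [ 0.68  2.28 -0.46] yaw 13.32 zax [ 0.004  0.047 -0.999] 12.775 0.3489256180166822
scene [247 194  17  15 167] min [37.5 64.9 50.5] max [ 92.5 114.   84.5]
   y 60.0 x 65.1 z range [67.6 80.6 82.5]
   y 75.0 x 54.5 z range [51.3 76.7 84.3]
   y 90.0 x 52.4 z range [52.2 74.1 82.8]
   y 105.0 x 56.5 z range [50.5 77.6 83.4]
scene [263 199  16  12 131] min [42.3 -0.6 51.3] max [78.4 59.3 80.8]
   y 0.0 x 55.1 z range [54.3 66.4 78.5]
   y 15.0 x 57.0 z range [53.6 67.6 76.3]
   y 30.0 x 57.9 z range [53.4 68.7 76.7]
   y 45.0 x 57.5 z range [52.4 64.9 76. ]
scene [303 200  14  16 120] min [  37.5 -129.4   50.6] max [ 93.4 -83.9  87.7]
   y -135.0 x 63.1 z range [51.8 63.5 84.2]
   y -120.0 x 50.2 z range [51.5 74.2 86.9]
   y -105.0 x 57.9 z range [51.  67.  85.9]
   y -90.0 x 68.9 z range [54.  61.5 69.9]
scene [280 202  22  10 169] min [ 29.7 -80.1  50.2] max [77.1 -7.  92. ]
   y -90.0 x 57.7 z range [52.7 63.9 74.4]
   y -75.0 x 58.9 z range [52.1 68.3 74.9]
   y -60.0 x 57.7 z range [51.3 64.2 75.5]
   y -45.0 x 57.1 z range [51
[... 159 characters left out ...]
52. 71. 46.] [75. 76. 74.]
top [234 177  17  18 267] min [39.8 66.8 50.2] max [ 94.7 117.4  88.5]
   y 60.0 x 67.7 z range [75.2 79.1 85.7]
   y 75.0 x 61.9 z range [54.4 77.9 84.9]
   y 90.0 x 61.5 z range [53.8 78.5 84.7]
   y 105.0 x 60.9 z range [51.4 77.5 83. ]
top [253 180  21  13 193] min [42.5 -1.5 50.2] max [87.5 59.5 97.8]
   y 0.0 x 59.0 z range [55.  68.3 95.9]
   y 15.0 x 62.5 z range [55.2 69.7 76.3]
   y 30.0 x 61.1 z range [54.2 70.5 76.8]
   y 45.0 x 60.8 z range [51.5 67.8 78.3]
tcp in charger [70.  -8.8 46.2] [613.   71.   46.2] yaw 13.32
tcp in charger [70.  -8.8 46.2] F [-4.9  7.  20. ] M [ 0.82  1.39 -0.47] yaw 13.32 zax [ 0.004  0.048 -0.999] 12.875 0.34719403674790417
```

The tool crept to +x (side force −9 N, visible surface shifted 3–4 mm); I re-centre in x.

>>> servo_tool(
  targets=[
    [-0.2,-0.12,0,0],
    [-0.1,-0.12,-0.05,0],
  ],
)

```text
clock: 13.12
eef_pos: [611.0, 73.4, 49.1]
orientation: [[0.971, 0.238, 0.018], [0.236, -0.97, 0.06], [0.032, -0.054, -0.998]]
ft_force: [1.0, 8.3, -0.5]
finger_gap: 0.348
```

```bash
python3 ch.py; python3 - <<'E'
from h import *
snap('top','top10'); p,d=snap('scene','scene10');b=cv2.resize(p[150:250,230:330,::-1],None,fx=6,fy=6)
cv2.imwrite('pics/c10.png',b)
E
python3 held.py 10 50 105; python3 ch.py
```

```text
tcp in charger [68.6 -6.  49.1] F [ 2.8  7.8 -0.5] M [ 1.52 -0.02  0.14] yaw 13.67 zax [ 0.018  0.06  -0.998] 13.125 0.3482995836579748
scene [247 194  17  15 163] min [37.4 63.9 50.1] max [ 95.9 115.8  84.2]
   y 60.0 x 64.0 z range [79.4 81.  83.2]
   y 75.0 x 54.8 z range [53.9 75.3 82.4]
   y 90.0 x 52.4 z range [52.4 73.5 83.3]
   y 105.0 x 58.1 z range [54.8 78.6 83. ]
scene [262 198  39  14 316] min [ 37.  -77.1  50.4] max [78.3 60.8 91.2]
   y -75.0 x 58.3 z range [52.6 67.1 74.9]
   y -60.0 x 57.2 z range [50.7 66.4 75.4]
   y -45.0 x 55.8 z range [51.8 67.9 77.1]
   y -30.0 x 55.7 z range [53.8 71.7 85.5]
   y -15.0 x 43.8 z range [53.  59.7 77. ]
   y 0.0 x 51.3 z range [51.8 68.4 80.5]
   y 15.0 x 55.9 z range [56.4 72.5 80.2]
   y 30.0 x 54.3 z range [50.9 71.4 80.3]
   y 45.0 x 54.7 z range [51.2 70.8 81.9]
scene [302 200  15  15 121] min [  39.3 -128.4   50.1] max [ 91.3 -81.2  88.5]
   y -135.0 x 58.5 z range [51.8 64.4 85.7]
   y -120.0 x 50.3 z range [50.2 75.7 87.4]
   y -105.0 x 58.0 z range [52.5 66.5 85.6]
   y -90.0 x 64.6 z range [53.4 63.1 68.7]
scene brass 39 [ 56.1 -81.1  83.7] [ 46. -83.  45.] [ 80. -78. 105.]
scene brass 21 [59.3 73.1 57.9] [51. 71. 45.] [80. 76. 71.]
top [234 177  17  19 263] min [39.7 66.8 50.1] max [ 94.7 117.5  86.8]
   y 60.0 x 68.1 z range [75.8 79.1 82.8]
   y 75.0 x 62.1 z range [52.5 78.1 83.1]
   y 90.0 x 61.6 z range [51.9 78.  83.7]
   y 105.0 x 60.9 z range [50.8 77.1 84.2]
top [252 178  21  14 193] min [26.7  1.7 51.3] max [ 88.3  62.7 102.5]
   y 0.0 x 57.0 z range [57.8 72.2 99.2]
   y 15.0 x 59.3 z range [56.2 73.8 82.5]
   y 30.0 x 59.8 z range [61.9 75.3 83.4]
   y 45.0 x 59.9 z range [62.3 75.1 83.8]
tcp in charger [68.5 -6.  48.9] [610.9  73.3  48.9] yaw 13.67
tcp in charger [68.5 -6.  48.9] F [2.5 8.1 0.5] M [ 1.54 -0.2   0.21] yaw 13.67 zax [ 0.018  0.06  -0.998] 13.225 0.3500884301104592
```

View pics/c10.png

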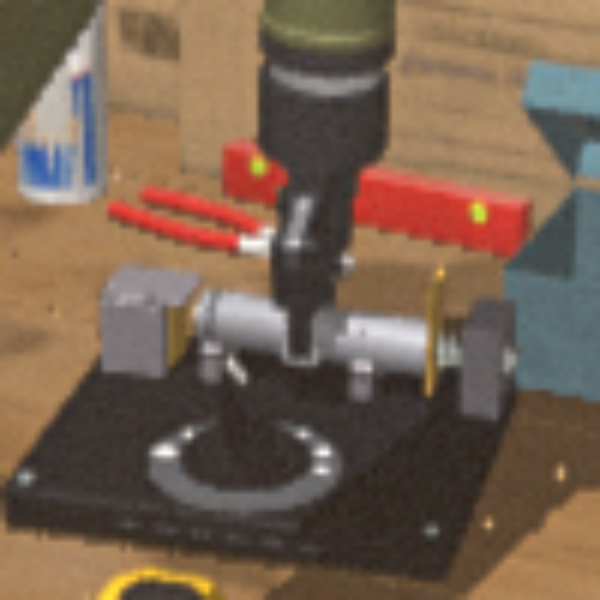

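It rebounded: button end up again and y crept to −6. I press −y first, then down firmly, then let go while it is held down.

>>> servo_tool(
  targets=[
    [-0.02,-0.3,0,-0.05],
    [0,-0.25,-0.1,0],
  ],
)

```text
clock: 13.48
eef_pos: [612.5, 68.7, 48.7]
orientation: [[0.971, 0.238, 0.025], [0.236, -0.969, 0.073], [0.041, -0.065, -0.997]]
ft_force: [-2.4, 9.1, 2.1]
finger_gap: 0.347
```

```bash
python3 ch.py
```

```text
tcp in charger [ 69.  -10.8  48.7] F [-0.3  9.4  2.1] M [ 1.49  0.58 -0.02] yaw 13.67 zax [ 0.025  0.073 -0.997] 13.475 0.3473011947688393
```

>>> servo_tool(
  targets=[
    [-0.08,-0.15,-0.3,0],
    [-0.04,-0.15,-0.25,0],
  ],
)

```text
clock: 13.72
eef_pos: [614.2, 69.5, 44.8]
orientation: [[0.969, 0.242, 0.037], [0.239, -0.968, 0.084], [0.056, -0.072, -0.996]]
ft_force: [-16.4, 3.0, 50.2]
finger_gap: 0.343
```

```bash
python3 ch.py; python3 - <<'E'
from h import *
snap('top','top11'); p,d=snap('scene','scene11')
E
python3 held.py 11 50 105; python3 ch.py
```

```text
tcp in charger [ 70.9 -10.4  44.8] F [-15.3   6.6  50.2] M [ 0.99  3.21 -0.01] yaw 13.82 zax [ 0.037  0.084 -0.996] 13.725 0.3434211948168519
scene [247 194  17  15 168] min [37.6 64.  50.1] max [ 94.3 115.1  84.2]
   y 60.0 x 64.1 z range [78.3 81.2 83.5]
   y 75.0 x 54.2 z range [51.6 74.3 82.8]
   y 90.0 x 53.2 z range [53.1 76.6 83.2]
   y 105.0 x 55.2 z range [51.4 78.1 83.2]
scene [264 200  16  11 128] min [34.5 -6.7 50.9] max [73.1 56.7 79.2]
   y -15.0 x 41.7 z range [53.2 65.6 77.7]
   y 0.0 x 56.8 z range [53.2 65.8 74.7]
   y 15.0 x 58.3 z range [52.5 67.5 75.2]
   y 30.0 x 58.5 z range [53.4 68.4 75.4]
   y 45.0 x 57.7 z range [54.1 64.9 75.4]
scene [303 200  14  15 115] min [  39.5 -129.3   50.4] max [ 89.2 -85.9  87.6]
   y -135.0 x 59.4 z range [51.  66.5 85. ]
   y -120.0 x 50.1 z range [53.  75.7 87.4]
   y -105.0 x 57.0 z range [53.  64.9 86.3]
   y -90.0 x 64.4 z range [55.3 63.9 69.2]
scene [283 202  19  11 165] min [ 26.6 -79.7  50. ] max [ 80.1 -16.6  90.2]
   y -90.0 x 57.7 z range [52.1 63.3 73.3]
   y -75.0 x 59.4 z range [51.5 68.8 76.8]
   y -60.0 x 56.8 z 
[... 216 characters left out ...]
2. 45.] [80. 78. 71.]
top [234 177  17  20 269] min [39.9 66.8 50. ] max [ 98.7 117.6  87.5]
   y 60.0 x 68.2 z range [74.1 79.3 84.7]
   y 75.0 x 62.3 z range [53.5 77.8 84. ]
   y 90.0 x 61.1 z range [53.8 77.5 83.8]
   y 105.0 x 61.2 z range [54.6 76.9 84. ]
top [253 180  21  13 195] min [26.2 -2.2 50.9] max [80.9 59.5 94.2]
   y 0.0 x 60.9 z range [53.3 70.1 91. ]
   y 15.0 x 63.7 z range [54.8 68.1 76.1]
   y 30.0 x 61.9 z range [54.5 68.8 77.6]
   y 45.0 x 63.0 z range [52.6 66.7 75.5]
tcp in charger [ 70.9 -10.4  44.9] [614.2  69.6  44.9] yaw 13.83
tcp in charger [ 70.9 -10.4  44.9] F [-9.4  7.2 34.6] M [ 1.04  2.06 -0.07] yaw 13.83 zax [ 0.038  0.084 -0.996] 13.825 0.3480547168210842
```

Level and seated: top edge about 75.4 at both ends, plate pressed about 25 mm. I release and let the spring push it home.

>>> servo_tool(
  targets=[
    [0,0,0,0],
    [0,0,0,0],
  ],
  fingers=0.6,
)

```text
clock: 14.08
eef_pos: [616.1, 67.7, 47.2]
orientation: [[0.969, 0.243, 0.042], [0.239, -0.968, 0.081], [0.061, -0.069, -0.996]]
ft_force: [0.1, 0.2, 0.8]
finger_gap: 0.603
```

```bash
python3 ch.py; python3 - <<'E'
from h import *
snap('top','top12'); p,d=snap('scene','scene12');b=cv2.resize(p[150:250,230:330,::-1],None,fx=6,fy=6)
cv2.imwrite('pics/c12.png',b)
E
python3 held.py 12 50 105; python3 ch.py
```

```text
tcp in charger [ 72.3 -12.7  47.2] F [0.2 0.2 0.8] M [-0.08  0.1  -0.01] yaw 13.83 zax [ 0.042  0.081 -0.996] 14.075 0.6025061222025444
scene [247 194  35  18 338] min [ 32.2 -12.5  50.2] max [ 94.5 116.1  84.2]
   y -15.0 x 37.4 z range [50.8 64.1 81.2]
   y 0.0 x 56.6 z range [52.2 63.2 73.3]
   y 15.0 x 58.6 z range [51.6 67.2 75. ]
   y 30.0 x 58.1 z range [50.9 65.5 75.8]
   y 45.0 x 58.0 z range [52.3 67.  75.6]
   y 60.0 x 62.0 z range [54.2 73.6 82.6]
   y 75.0 x 54.1 z range [53.6 76.7 82.7]
   y 90.0 x 53.5 z range [53.8 75.2 82.9]
   y 105.0 x 55.4 z range [51.6 77.3 82.4]
scene [299 201  15  14 103] min [  37.6 -123.4   50.3] max [ 78.9 -70.9  87.3]
   y -135.0 x 44.5 z range [52.8 70.5 83.2]
   y -120.0 x 46.2 z range [51.2 72.7 86.4]
   y -105.0 x 54.2 z range [53.1 65.9 85.9]
   y -90.0 x 65.8 z range [54.2 61.  69.2]
   y -75.0 x 64.5 z range [60.5 67.4 71.9]
scene [283 202  15  10 119] min [ 31.2 -66.6  50.2] max [ 76.5 -19.8  83.1]
   y -75.0 x 57.9 z range [51.9 65.9 75.6]
   y -60.0 x 58.0 z range [52.4 67.7 77.6]
   y -45.0 x 58.0 z range [51.2 65.7 76.2]
   y -3
[... 188 characters left out ...]
70.3  56. ] [ 48. -72.  45.] [ 67. -69.  68.]
top [234 177  41  19 510] min [32.9 -4.4 50.2] max [ 96.3 117.5 100.7]
   y -15.0 x 47.0 z range [ 52.9  72.3 100.1]
   y 0.0 x 62.8 z range [52.5 69.1 76.8]
   y 15.0 x 62.6 z range [55.8 70.1 77.2]
   y 30.0 x 63.5 z range [52.3 66.8 75.3]
   y 45.0 x 62.0 z range [52.4 69.8 77.2]
   y 60.0 x 65.2 z range [57.1 76.4 82.7]
   y 75.0 x 62.1 z range [53.4 78.4 83.7]
   y 90.0 x 61.0 z range [53.5 77.5 83.8]
   y 105.0 x 61.0 z range [50.7 76.9 84.5]
tcp in charger [ 71.9 -12.8  46.6] [615.7  67.5  46.6] yaw 13.8
tcp in charger [ 71.9 -12.8  46.6] F [-0.5  0.4 -0.5] M [-0.06  0.06  0.01] yaw 13.8 zax [ 0.041  0.081 -0.996] 14.175 0.6000998984145894
```

View pics/c12.png

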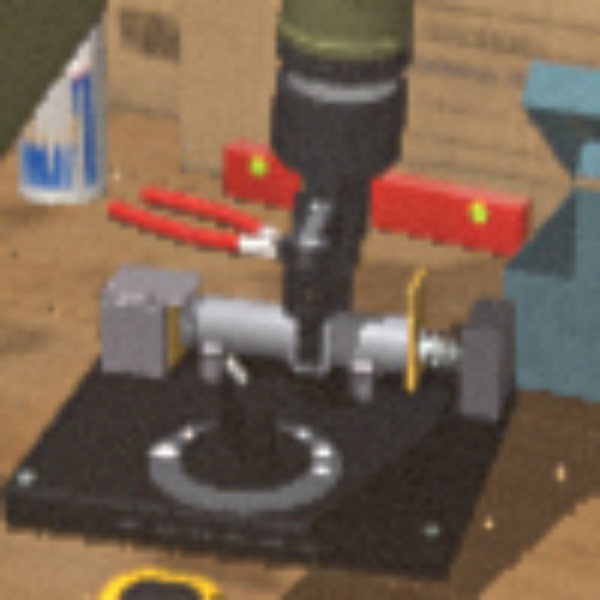

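Cell home: the plate sits about 10 mm in, the button is under the lip and both ends are level. Retreat, then the dial.

>>> servo_tool(
  targets=[
    [-0.1,0,0.1,0],
    [0,0,0.8,0],
    [0,0,1,0],
    [0,0,1,0],
    [-0.4,0,1,0],
  ],
  fingers=1,
)

```text
clock: 14.8
eef_pos: [600.3, 63.8, 142.2]
orientation: [[0.97, 0.239, 0.033], [0.236, -0.969, 0.077], [0.05, -0.067, -0.997]]
ft_force: [-0.2, 0.7, 0.4]
finger_gap: 0.996
```

```bash
python3 ch.py; python3 - <<'E'
from h import *
print(get_obs()['q'].round(2))
snap('top','top13'); p,d=snap('scene','scene13');b=cv2.resize(p[150:250,230:330,::-1],None,fx=6,fy=6)
cv2.imwrite('pics/c13.png',b)
E
python3 held.py 13 50 90
```

```text
tcp in charger [ 56.  -13.  142.2] F [-0.   0.8  0.4] M [-0.08  0.03  0.05] yaw 13.67 zax [ 0.033  0.077 -0.997] 14.8 0.996401783138069
[ 0.16  0.81 -0.54  1.74  0.51  0.68 -0.38]
scene [247 194  51  18 488] min [ 39.3 -66.9  50. ] max [ 92.6 116.   86.1]
   y -75.0 x 57.6 z range [51.3 66.5 75.1]
   y -60.0 x 58.5 z range [50.3 66.3 76.1]
   y -45.0 x 57.4 z range [51.2 66.2 76.9]
   y -30.0 x 58.2 z range [56.1 67.7 76. ]
   y -15.0 x 58.4 z range [51.1 66.8 75.2]
   y 0.0 x 57.4 z range [54.8 67.1 77.1]
   y 15.0 x 58.8 z range [53.4 68.2 76.5]
   y 30.0 x 57.0 z range [54.9 67.9 76.4]
   y 45.0 x 58.3 z range [51.6 66.5 77.5]
   y 60.0 x 60.8 z range [53.4 74.8 85.1]
   y 75.0 x 54.4 z range [54.8 75.6 83.6]
   y 90.0 x 53.9 z range [50.4 74.4 82.8]
   y 105.0 x 56.1 z range [54.5 77.6 82.8]
scene [299 200  17  15 122] min [  37.9 -124.3   50.4] max [ 92.6 -70.9  87.3]
   y -135.0 x 53.4 z range [55.4 75.6 84.7]
   y -120.0 x 50.9 z range [53.  76.7 87.1]
   y -105.0 x 56.4 z range [55.6 74.4 86.2]
   y -90.0 x 65.8 z range [55.  61.3 70.5]
   y -75.0 x 64.7 z range [53.4 66.7 70.7]
scene brass 37 [ 56.6 -70.2  81.3] [ 48. -72.  47.] [ 80. -68. 104.]
scene brass 13 [57.7 75.  56.9] [53. 72. 47.] [70. 76. 72.]
top [234 177  48  18 566] min [ 41.5 -27.5  50.5] max [ 94.  117.5  88.6]
   y -30.0 x 63.0 z range [55.9 67.5 77.6]
   y -15.0 x 63.7 z range [51.  68.9 75.3]
   y 0.0 x 62.2 z range [52.6 69.4 78.4]
   y 15.0 x 63.3 z range [55.5 68.6 76. ]
   y 30.0 x 61.8 z range [54.  68.5 77.8]
   y 45.0 x 61.7 z range [51.  68.9 77.4]
   y 60.0 x 65.2 z range [53.6 75.5 84.7]
   y 75.0 x 62.5 z range [52.9 76.9 83. ]
   y 90.0 x 61.2 z range [52.1 78.5 84.8]
   y 105.0 x 61.4 z range [54.5 77.4 84.3]
tcp in charger [ 56.6 -12.4 144. ] [600.7  64.4 144. ] yaw 13.72
```

View pics/c13.png

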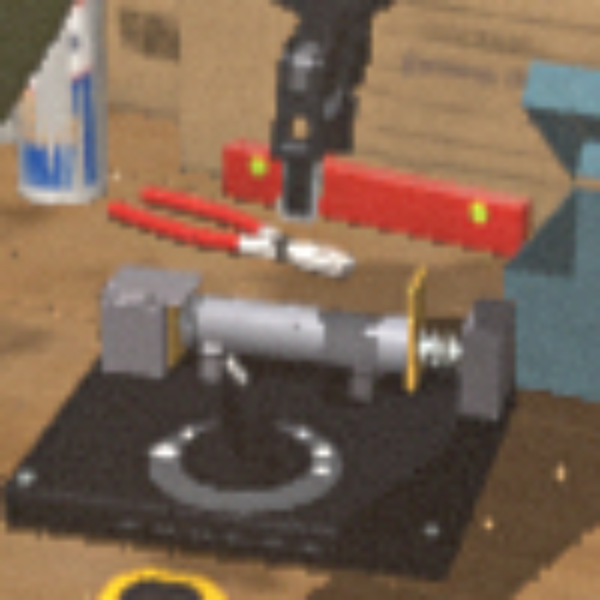

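Cell well seated. From the ring marks the dial axis is at about (491.5,54.5). I head there, testing the yaw direction.

>>> servo_tool(
  targets=[
    [-0.8,-0.1,0,-1],
    [-0.8,-0.1,0,-1],
  ],
)

```text
clock: 15.15
eef_pos: [561.1, 58.4, 142.7]
orientation: [[0.997, -0.046, 0.057], [-0.05, -0.997, 0.065], [0.054, -0.067, -0.996]]
ft_force: [-0.2, -1.5, 0.1]
finger_gap: 1.0
```

```bash
python3 ch.py; python3 - <<'E'
from h import *
o=get_obs();print(o['q'].round(2),o['eef_pos'])
E
```

```text
tcp in charger [ 16.6  -9.5 142.7] F [-0.5 -1.5  0.1] M [ 0.02  0.1  -0.  ] yaw -2.88 zax [ 0.057  0.065 -0.996] 15.15 1.0003423992761162
[ 0.1   0.74 -0.42  1.89  0.46  0.53 -0.66] [561.11320414  58.39052482 142.70092109]
```

Negative yaw would take joint 7 near its limit, so I go the other way, to a jaw yaw of about 133°.

>>> servo_tool(
  targets=[
    [-0.8,0,0,1],
    [-0.8,0,0,1],
    [-0.8,0,0,1],
    [-0.3,0,0,1],
    [0,0,0,1],
  ],
)

```text
clock: 15.78
eef_pos: [487.6, 56.1, 138.6]
orientation: [[0.783, 0.622, -0.006], [0.62, -0.78, 0.08], [0.046, -0.066, -0.997]]
ft_force: [-0.2, 0.3, 0.8]
finger_gap: 1.001
```

>>> servo_tool(
  targets=[
    [0,0,0,1],
    [0,0,0,1],
    [0,0,0,1],
    [0,0,0,1],
    [0,0,0,1],
  ],
)

```text
clock: 16.4
eef_pos: [486.1, 53.4, 133.9]
orientation: [[0.181, 0.982, -0.063], [0.983, -0.177, 0.054], [0.041, -0.072, -0.997]]
ft_force: [-0.1, -0.0, -0.2]
finger_gap: 1.001
```

>>> servo_tool(
  targets=[
    [0,0,0,1],
    [0,0,0,1],
    [0,0,0,1],
    [0,0,0,1],
    [0,0,0,1],
  ],
)

```text
clock: 17.02
eef_pos: [485.0, 50.9, 128.8]
orientation: [[-0.511, 0.855, -0.089], [0.859, 0.512, -0.004], [0.042, -0.079, -0.996]]
ft_force: [0.0, 0.0, -0.2]
finger_gap: 1.001
```

```bash
python3 ch.py; python3 - <<'E'
from h import *
o=get_obs();print(o['q'].round(2),o['eef_pos'])
E
```

```text
tcp in charger [-5.930e+01  1.000e-01  1.288e+02] F [ 0.   0.  -0.2] M [-0.   -0.1   0.03] yaw 120.74 zax [-0.089 -0.004 -0.996] 17.025 1.0012879172429037
[ 0.37  0.9  -1.    1.96  0.91  0.93  0.98] [484.96771952  50.91689248 128.76917922]
```

>>> servo_tool(
  targets=[
    [0.25,0.15,0,0.8],
    [0,0,-0.4,0.7],
    [0,0,-0.4,0],
    [0,0,0,0],
  ],
)

```text
clock: 17.52
eef_pos: [490.4, 53.4, 104.4]
orientation: [[-0.68, 0.727, -0.091], [0.731, 0.681, -0.024], [0.045, -0.083, -0.996]]
ft_force: [-0.3, -0.4, 0.3]
finger_gap: 1.001
```

```bash
python3 ch.py; python3 - <<'E'
from h import *
print(get_obs()['eef_pos'])
p,d=snap('top','top14');a=cv2.resize(p[150:250,225:325,::-1],None,fx=4,fy=4); p,d=snap('scene','scene14');b=cv2.resize(p[150:250,220:320,::-1],None,fx=4,fy=4)
cv2.imwrite('pics/c14.png',np.hstack([a,b]))
E
```

```text
tcp in charger [-53.5   1.3 104.4] F [-0.3 -0.3  0.3] M [ 0.01 -0.1  -0.04] yaw 132.93 zax [-0.091 -0.024 -0.996] 17.525 1.0014299971498704
[490.35636261  53.44595395 104.38573447]
```

View pics/c14.png

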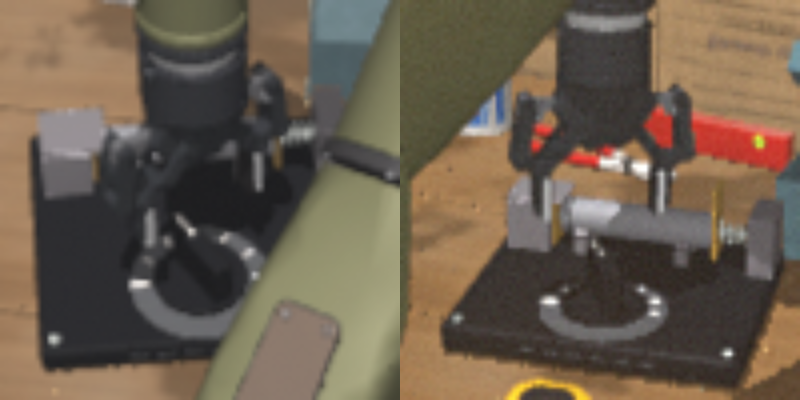

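Fingers straddle the dial bar in both views. I descend.

>>> servo_tool(
  targets=[
    [0.05,0.05,-0.7,0],
    [0,0,-0.7,0],
    [0,0,-0.4,0],
    [0,0,0,0],
  ],
)

```text
clock: 18.12
eef_pos: [492.6, 54.8, 57.5]
orientation: [[-0.679, 0.728, -0.089], [0.733, 0.68, -0.024], [0.043, -0.081, -0.996]]
ft_force: [-0.1, 0.8, 0.8]
finger_gap: 1.0
```

```bash
python3 ch.py; python3 - <<'E'
from h import *
print(get_obs()['eef_pos'])
p,d=snap('top','top15');a=cv2.resize(p[150:250,225:325,::-1],None,fx=4,fy=4); p,d=snap('scene','scene15');b=cv2.resize(p[150:250,220:320,::-1],None,fx=4,fy=4)
cv2.imwrite('pics/c15.png',np.hstack([a,b]))
E
```

```text
tcp in charger [-51.    2.2  57.5] F [0.  0.8 0.8] M [ 0.01 -0.08 -0.03] yaw 132.84 zax [-0.089 -0.024 -0.996] 18.125 0.9996980092263262
[492.55669688  54.81926098  57.5185661 ]
```

View pics/c15.png

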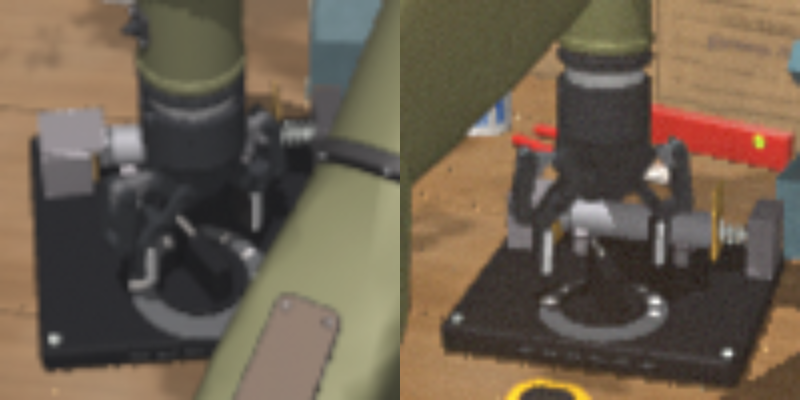

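>>> servo_tool(
  targets=[
    [0,0,-0.25,0],
    [0,0,0,0],
    [0,0,0,0],
    [0,0,0,0],
    [0,0,0,0],
  ],
  fingers=0,
  force=30,
)

```text
clock: 18.85
eef_pos: [495.1, 54.0, 53.0]
orientation: [[-0.679, 0.729, -0.083], [0.733, 0.68, -0.025], [0.038, -0.078, -0.996]]
ft_force: [-1.0, 1.0, -2.9]
finger_gap: 0.184
```

>>> servo_tool(
  targets=[
    [0,0,0,0],
    [0,0,0,0],
  ],
)

```text
clock: 19.1
eef_pos: [495.1, 54.1, 52.9]
orientation: [[-0.679, 0.729, -0.083], [0.733, 0.68, -0.025], [0.038, -0.078, -0.996]]
ft_force: [0.1, 0.7, -0.9]
finger_gap: 0.184
```

```bash
python3 ch.py
```

```text
tcp in charger [-48.8   0.9  52.9] F [ 0.2  0.7 -0.9] M [-0.35 -0.39 -0.05] yaw 132.81 zax [-0.083 -0.025 -0.996] 19.1 0.18389209351095134
```

Bar gripped (opening 0.184, about 16 mm). I turn clockwise.

>>> servo_tool(
  targets=[
    [0,0,0,-0.8],
    [0,0,0,-0.8],
    [0,0,0,-0.8],
  ],
)

```text
clock: 19.48
eef_pos: [495.5, 53.7, 53.0]
orientation: [[-0.394, 0.915, -0.086], [0.919, 0.395, 0.003], [0.036, -0.078, -0.996]]
ft_force: [1.1, -0.5, -1.2]
finger_gap: 0.186
```

```bash
python3 ch.py
```

```text
tcp in charger [-48.4   0.5  53. ] F [ 1.  -0.7 -1.2] M [-0.43 -0.37  0.11] yaw 113.2 zax [-0.086  0.003 -0.996] 19.475 0.18597126978471024
```

>>> servo_tool(
  targets=[
    [0,0,0,-0.8],
    [0,0,0,-0.8],
    [0,0,0,-0.8],
    [0,0,0,-0.8],
    [0,0,0,-0.8],
  ],
)

```text
clock: 20.1
eef_pos: [495.8, 52.8, 52.9]
orientation: [[0.169, 0.983, -0.07], [0.985, -0.166, 0.047], [0.034, -0.077, -0.996]]
ft_force: [1.0, -0.8, -0.4]
finger_gap: 0.185
```

>>> servo_tool(
  targets=[
    [0,0,0,-0.8],
    [0,0,0,0],
  ],
)

```text
clock: 20.35
eef_pos: [495.8, 52.6, 52.9]
orientation: [[0.281, 0.958, -0.065], [0.959, -0.278, 0.054], [0.034, -0.077, -0.996]]
ft_force: [1.0, 0.1, -1.6]
finger_gap: 0.182
```

```bash
python3 ch.py
```

```text
tcp in charger [-48.3  -0.7  52.9] F [ 1.  -0.1 -1.6] M [-0.21 -0.04 -0.14] yaw 73.67 zax [-0.065  0.054 -0.996] 20.35 0.182407024418658
```

Turned 59°. Release and rise.

>>> servo_tool(
  targets=[
    [0,0,0,0],
    [0,0,0,0],
    [0,0,0,0],
    [0,0,0.4,0],
    [0,0,0.8,0],
  ],
  fingers=1,
)

```text
clock: 20.98
eef_pos: [494.6, 53.5, 83.4]
orientation: [[0.276, 0.959, -0.068], [0.961, -0.272, 0.055], [0.034, -0.081, -0.996]]
ft_force: [1.1, -0.5, 0.9]
finger_gap: 1.001
```

>>> servo_tool(
  targets=[
    [0,0,1,0],
    [0,0,1,0],
    [0,0,1,0],
    [0,0,1,0],
    [0,-0.6,1,0],
  ],
)

```text
clock: 21.6
eef_pos: [493.4, 40.3, 215.5]
orientation: [[0.27, 0.96, -0.068], [0.962, -0.267, 0.057], [0.037, -0.08, -0.996]]
ft_force: [0.5, -0.1, -0.4]
finger_gap: 1.0
```

>>> servo_tool(
  targets=[
    [-0.2,-1,0.8,0],
    [-0.2,-1,0.5,0],
    [0,-1,0.5,0],
    [0,-1,0,0],
    [0,-1,0,0],
  ],
)

```text
clock: 22.22
eef_pos: [482.7, -85.8, 267.8]
orientation: [[0.263, 0.963, -0.062], [0.964, -0.26, 0.057], [0.039, -0.075, -0.996]]
ft_force: [-0.6, -1.0, 0.5]
finger_gap: 1.002
```

```bash
python3 ch.py; python3 - <<'E'
from h import *
print(get_obs()['eef_pos'])
p,d=snap('top','top16');a=cv2.resize(p[150:250,225:325,::-1],None,fx=4,fy=4); p,d=snap('scene','scene16');b=cv2.resize(p[150:250,230:330,::-1],None,fx=4,fy=4)
cv2.imwrite('pics/c16.png',np.hstack([a,b]))
E
python3 held.py 16 50 90
```

```text
tcp in charger [ -91.8 -132.8  267.8] F [-0.8 -0.9  0.5] M [-0.04 -0.06  0.  ] yaw 74.75 zax [-0.062  0.057 -0.996] 22.225 1.0017357576430137
[482.68978859 -85.81683509 267.82602708]
scene [247 194  51  18 493] min [ 32.9 -66.1  50. ] max [ 92.6 114.2  84.2]
   y -75.0 x 57.5 z range [51.1 66.6 76.3]
   y -60.0 x 56.2 z range [53.2 66.3 77. ]
   y -45.0 x 57.5 z range [51.2 67.5 76.3]
   y -30.0 x 57.8 z range [52.3 66.9 76.6]
   y -15.0 x 59.7 z range [53.2 66.4 74.8]
   y 0.0 x 58.9 z range [50.7 66.9 75.5]
   y 15.0 x 59.3 z range [50.9 67.2 75.6]
   y 30.0 x 57.0 z range [50.9 67.  76.1]
   y 45.0 x 58.2 z range [52.6 65.  76.6]
   y 60.0 x 62.5 z range [55.2 77.5 83.1]
   y 75.0 x 53.8 z range [52.2 75.3 83.8]
   y 90.0 x 53.4 z range [52.  75.8 82.2]
   y 105.0 x 56.2 z range [55.6 77.4 82.5]
scene [299 200  17  15 136] min [  38.8 -124.4   50.2] max [ 91.2 -71.1  88.5]
   y -135.0 x 64.1 z range [54.1 72.4 84.3]
   y -120.0 x 53.5 z range [52.7 79.3 87.2]
   y -105.0 x 56.0 z range [52.8 69.4 86.2]
   y -90.0 x 64.8 z range [56.3 62.  66.9]
scene brass 37 [ 59.4 -70.1  84.8] [
[... 330 characters left out ...]
9.  61.7 68.9]
   y -75.0 x 62.4 z range [55.  68.7 85.5]
   y -60.0 x 62.9 z range [51.8 68.2 76.3]
   y -45.0 x 60.7 z range [51.3 65.6 75.1]
   y -30.0 x 63.4 z range [52.6 70.  80.2]
   y -15.0 x 63.8 z range [54.2 69.  76.6]
   y 0.0 x 62.7 z range [55.  67.6 76.5]
   y 15.0 x 62.7 z range [55.6 70.5 76.3]
   y 30.0 x 61.8 z range [50.8 69.  77.6]
   y 45.0 x 61.7 z range [53.1 69.1 76.2]
   y 60.0 x 65.8 z range [55.6 75.4 81.9]
   y 75.0 x 61.5 z range [50.7 78.7 83.2]
   y 90.0 x 61.8 z range [52.6 77.6 84. ]
   y 105.0 x 60.6 z range [52.2 78.  85.2]
top brass 18 [ 60.7 -67.5  99.9] [ 51. -69.  73.] [ 83. -65. 106.]
tcp in charger [ -92.4 -135.   267.1] [482.6 -88.1 267.1] yaw 74.43
```

View pics/c16.png

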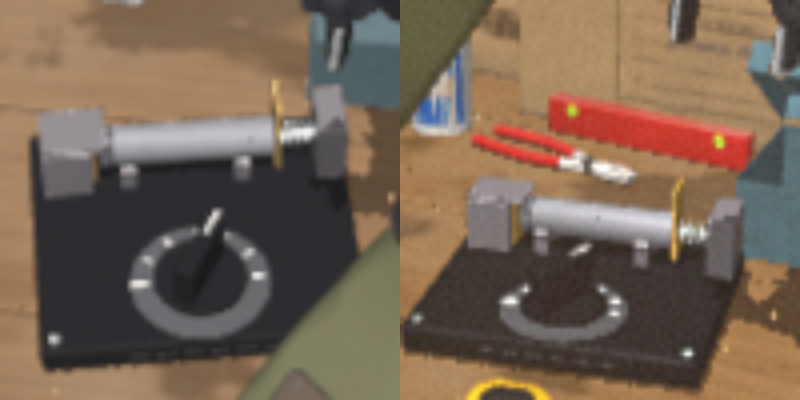

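```bash
python3 - <<'E'
from h import *
for n in ['top','scene']:
    for t in ['0','16']:
        p,d=load(n+t);P=pts(n,d)
        w=(p.min(2)>140)&(P[...,2]>70)&(P[...,2]<92)&(np.hypot(P[...,0]-491.5,P[...,1]-54.5)<45)
        q=P[w]; v,u=np.nonzero(w)
        r=[ray(n,a,b,80)[:2] for a,b in zip(u,v)]; m=np.mean(r,0)-[491.5,54.5]
        ang=np.degrees(np.arctan2(m[1],m[0])); print(n,t,len(q),m.round(1),'dial deg',90+12.8-ang)
E
```

```text
top 0 13 [15.4 12.6] dial deg 63.66877944314455
top 16 11 [22.1 -6. ] dial deg 117.95708967631042
scene 0 6 [19.5 13.8] dial deg 67.51065112588714
scene 16 4 [23.  -4.9] dial deg 114.76071938656396
```

The dial reads about 115–118°, and the nearest detent is setting 4 (120°). The cell is home and the arm is clear, so I hand in.

```bash
python3 - <<'E'
from plant import workorder,get_obs
o=get_obs();print(o['ft_force'].round(1),o['clock']); print(workorder.finish_job())
E
```

```text
[ 0.1 -0.6  0.1] 22.325
the job is handed in; nothing more can be done
None
```

The cell is loaded in the charger and the dial is at setting 4. I handed the job in at 22.3 s on the robot's clock; the hand-in gives no verdict.

- **Cell:** I pressed its flat end about 25 mm into the spring contact and lowered the button end past the lip. The spring then pushed it home when I let go. In the last pictures the contact sits about 10 mm in and both ends are level, with the cell's top at about 76 mm against 74 expected; the depth readings run about 1 mm high. The button end is under the lip.
- **Dial:** It started at setting 2, and I turned it 59° clockwise and let go. The pointer then read about 118° in the top view and 115° in the scene view, so it rests in the 120° detent. Those readings are good to a few degrees.
- **Arm and other things:** The arm stands well clear with no force on the tool. I never touched the jar, carton, wrench or brush, but I did not measure them again at the end.

**What went wrong or disagreed:**
- The tool crept about 5° out of upright while pressing the spring. The button end rode up and the cell rebounded once, so I pressed it down a second time before releasing it.
- My charger position looked about 2–3 mm off. I shifted the dial position to match the ring marks.

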